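Indent a slate slab at its marked spot

TASK

Get the slate slab indented at its marked spot: clear the tuff offcuts off the indenter's table into the white tub, lay the slab on the table and slide it until the ringed dot is under the indenter point. Lock it down with the toggle clamp, and only then press the palm knob down until the point meets the slab inside the ring. Afterwards swing the clamp handle all the way back open and lay the slab flat, mark up, in the blue enamel tray, leaving everything else on the bench where it is.

Things in the scene. Friction and masses are not known exactly. Their poses are not given: they have to be found in the camera images.
- stand: The bench indenter stand, fixed. Origin on the bench straight below the indenter point; x runs along its table away from the robot, y to the left, z up. The flat ground table is 25 mm high and spans x -220..+90, y -95..+95 mm; a lug beside it (x -18..+62, y -158..-95) carries the toggle clamp. Work is slid in from the robot's side, its length along x.
- table_center (a point): Centre of the stand's table top. Over the table: a column (36 mm dia, 230 mm high, foot 64 mm dia) at stand x 0, y +78 mm carries an arm (44 mm wide in x, 145-185 mm above the bench) ending in a guide sleeve (50 mm dia, 125-195 mm above the bench) round the plunger.
- plunger: The spring plunger of the indenter: 16 mm rod in the sleeve, a black mushroom palm knob (46 mm dia) on top, a 3 mm wide hardened point below. Moves straight down at most 26 mm and springs back up; it takes about 4 N to start and 7 N to reach the slab 14 mm below; a further push of a few newtons makes firm contact.
- tip (a point): The very end of the indenter point (moves with the plunger), on the axis x = y = 0 of the stand; at rest 57 mm above the bench, so 14 mm above the top of a slab on the table.
- knob_top (a point): Centre of the top of the palm knob; at rest 253 mm above the bench.
- clamp_handle (a joint): Angle (rad) of the toggle clamp's handle. 0: open, handle lying back nearly level to the stand's -y side, arm swung up clear of the table. 1.30: dead centre. 1.40: locked over centre at its stop, handle upright, rubber foot pressed on the slab at stand x +24, y -7 mm. Stiff (1 N at the grip, up to 5 N as the foot meets the slab), stays where it is left, locks itself over centre.
- handle_grip (a point): Middle of the handle's black rubber grip, a bar 18 mm dia and 78 mm long; 108 mm from the hinge along the handle. It swings in the stand's y-z plane: at joint value q the handle points, from the hinge, at (2.866 - q) rad from the stand's +y axis, turning up towards +z (84 deg when locked, 164 deg when open).
- handle_hinge (a point): Fixed pivot of the handle, in the stand's frame at x +24, y -107, z +36 mm; its axis is the stand's x axis.
- clamp_arm: The steel arm of the toggle clamp, 98 mm long, with a sprung rubber foot (20 mm dia) at its end; it follows the handle: up when open, level over the table when locked.
- slab_center (a point): Centre (half-way up) of the dark slate slab, 160 x 56 x 18 mm, 0.44 kg; x along its length, y across its width, z up out of the marked face. It starts flat on the bench, mark up, with the marked end pointing away from the robot.
- mark (a point): The marked spot on the slab's upper face: a white dot in a white ring of 13 mm inner diameter, on the slab's centre line, 40 mm from the centre towards +x (40 mm from that end).
- offcut1_center (a point): Centre of a yellow porous tuff offcut, a bar 64 (x) x 28 (y) x 24 (z) mm, lying on the indenter's table at the start. One to three offcuts are present.
- offcut2_center (a point): Centre of another tuff offcut, 72 (x) x 30 (y) x 23 (z) mm.
- offcut3_center (a point): Centre of another tuff offcut, 68 (x) x 26 (y) x 25 (z) mm.
- tub: White plastic tub for offcuts, open on top, fixed: 130 (x) x 180 (y) x 55 mm high outside, walls and floor 4 mm. Origin at the centre of its underside.
- tray: Blue enamel tray, fixed: 230 (its x) x 165 (its y) x 28 mm high outside, walls and floor 4 mm, with a rolled rim 30 mm high. Origin at the centre of its underside; the slab fits along its x.
- tuff: Bystander: a big yellow tuff chunk, about 100 x 80 x 80 mm.
- plumb_bob: Bystander: a brass plumb bob lying on its side, 100 mm long, 38 mm dia.
- chisel: Bystander: a steel geologist's chisel lying on the bench, 190 mm long.
- wash_bottle: Bystander: a white wash bottle, 64 mm dia, 170 mm high.

How it is judged:
By the outcome, as a careful person would: the job done as asked, in the order asked, and still so for the second after the job is handed in, with the robot touching nothing.
Of offcut1, offcut2, offcut3 only 1 to 3 are there at a start; the rules pass over those that are not, and their reading is None.
At some moment in a run one of slab, offcut1, offcut2, offcut3 may be knocked a few centimetres aside while the robot is not near it.
Once in a run the grip may slacken for a moment while it holds something.
It also fails if it takes over 210 s, if anything falls off the work surface, if the arm or the gripper's body presses on something with over 40 N, if the wrist force passes 120 N, or if a joint passes its speed limit or range.

ROBOT

A 6-joint arm with a two-finger parallel gripper is mounted at the origin on the work surface. World frame = base frame: x ahead of the robot, y to its left, z up, the work surface at z = 0. Lengths are in m, angles in degrees, forces in N, time in s.
With the tool pointing down it reaches from about 0.35 to 0.875 m from the base axis. Payload 4.2 kg.
Tool frame: the origin (TCP) lies at the very end of the fingers, on their centre line; the grasp point (between the pads) lies 19 mm behind it; z points along the fingers, y is the line along which they close (so a half turn about z gives the same grasp; the last joint's range is limited). The gripper opens to 87 mm and grips with 3 to 60 N. Pads are 19 mm wide; open, the fingers measure 117 mm over their backs; the gripper's body (75 mm by 190 mm) begins 51 mm behind the grasp point.
Start: joints at [-48.667, 22.042, 0.453, 0, -68.411, -14.817], TCP at [0.279, -0.559, 0.223] pointing down, gripper open.
Joint ranges: [-179.83, 179.83], [-69.29, 118.12], [-61.27, 80.66], [-181.25, 117.63], [-171.15, -9.14], [-177.46, 177.46]. Speed limits (degrees/s): [159.86, 159.86, 180, 180, 180, 180].

INTERFACE

Orientations are given as a 3x3 rotation matrix whose columns are the frame's x, y, z axes.
In Python, from station import * gives the robot as it stands.
- The arm moves only by the shell command python3 -m pendant 'ROWS'. ROWS is JSON, a list of rows, each an object of numbers: "x", "y", "z": the shift along the world's x, y, z normalised to -1 to 1, where 1 is 250 mm; "rx", "ry", "rz": the turn, a rotation vector about the world's x, y, z normalised to -1 to 1, where 1 is 180 degrees; "claw": the opening, from 0 (shut) to 1 (fully open). A call has exactly 8 rows; each row is the pose to reach, as a shift and turn from the pose commanded when the call began, turning the shorter way round; what a row does not reach only later rows make up. A row lasts 1/8 s, in which the tool goes at most 62.5 mm and 10.7 degrees, less where a joint would pass 70% of its speed; a pose out of reach is approached as far as the arm can. A call with a number of a shift or a turn outside -1 to 1 is refused whole. A call with a gripper value outside its range is refused whole. The fingers move at their own pace and stop on an object; the grip force is fixed at half the most. Time passes only in rows, so rows that repeat a pose let the fingers close, or fill a call up. It gives the time, the measured TCP pose, the force, the opening and the grip force at its end, in the units of the state.
- sense(): the state, without advancing time (a new reading comes with each control period).
- capture(name): name is "scene" or "top" or "wrist"; returns a dict with "color" (480x640x3 uint8, red, green, blue), "mtx" (3x3 intrinsics, pixels), "k1" (the pictures are not rectified: a ray, as slopes to the right and down, at radius r is drawn at 1 + k1 r^2 times it, then the intrinsics apply), "world_to_cam" (4x4, takes a point from world to camera coordinates). Camera axes: x right, y up, looking along -z (the intrinsics and any distortion apply to the point x, -y, -z); pixel columns grow to the right and rows downward; lengths in m; the calibration is good to about 2 mm. A picture is of the moment at which its call begins. There is no depth.
- finish_job(): hands the job in; it is judged then, once.
Trained networks look in a picture, given as the dict that the camera call returned (one of the last four; its "shot" number tells which), for a name from the list of things; names that differ only in an ending like _2 or _b are one class to them, and where a whole thing is asked for, a point or a joint stands for the part that bears it (a point fixed in the world has none). Each returns a list of dicts, best first, with "conf" (0 to 1); they miss things now and then, are a little off and sometimes report something else, mostly with a low value. They report only what shows in the picture. A call takes as long as a camera call.
- search_frame(picture, label): "centre" ([column, row] in pixels, amid what is visible of it).
- regions_of(picture, label): "region" (480x640 bool, what is visible of it) and "centre" ([column, row] in pixels, amid what is visible of it).
The state is a dict: "time_s": time; "joints": joint angles; "joint_velocities": joint speeds; "effort": joint torques, N m; "tcp_pos": TCP position; "ee_rot": TCP orientation; "wrist_force": force on the tool from outside, world axes, zero at the start; "moment": the same for the moment, N m; "gripper_width": opening from 0.0 (shut) to 1.0 (fully open); "gripper_force": force on a finger pad.
Only numpy, scipy, OpenCV 4.12 (cv2) and the standard library are available. Lean on these libraries where they do the work, as an engineer would, in place of code of your own. Each camera call takes 0.05 s, during which the arm holds its last target. There are 200 camera calls.

## Working session

There is one attempt and no reset: what is moved stays moved. The work goes in short steps, Python scripts to look and compute and a shell command to move; the robot and the scene stay as the last step left them, time stands still between calls to the robot, and variables do not carry over. Pictures are saved under pics/ and viewed, at most 14 in all, crops included, and the job is handed in when it is done.

```bash
ls; mkdir -p pics; cat > h.py <<'E'
from station import *
import numpy as np, cv2
def save(p,n,crop=None,s=1):
    im=p["color"][:,:,::-1]
    if crop: im=im[crop[1]:crop[3],crop[0]:crop[2]]
    cv2.imwrite("pics/"+n+".png",cv2.resize(im,None,fx=s,fy=s,interpolation=cv2.INTER_CUBIC))
def ray(p,uv):
    K=np.array(p["mtx"],float);d=cv2.undistortPoints(np.array([[uv]],float),K,np.array([p["k1"],0,0,0,0.]))[0,0] 
    # invert s*(1+k1 r^2) is cv2 model
    T=np.array(p["world_to_cam"]);R=T[:3,:3]
    v=R.T@np.array([d[0],-d[1],-1.]);return -R.T@T[:3,3],v/np.linalg.norm(v)
def atz(p,uv,z):
    o,v=ray(p,uv);return o+v*(z-o[2])/v[2]
def tri(obs):
    A=np.zeros((3,3));b=np.zeros(3);L=[]
    for p,uv in obs:
        o,v=ray(p,uv);M=np.eye(3)-np.outer(v,v);A+=M;b+=M@o;L.append((M,o))
    X=np.linalg.solve(A,b);return X,[float(np.linalg.norm(M@(X-o))) for M,o in L]
def proj(p,X):
    T=np.array(p["world_to_cam"]);c=T[:3,:3]@X+T[:3,3];s=np.array([c[0],-c[1]])/-c[2];s=s*(1+p["k1"]*(s@s))
    K=np.array(p["mtx"]);return np.array([K[0,0]*s[0]+K[0,2],K[1,1]*s[1]+K[1,2]])
E
python3 - <<'E'
from h import *
ps={n:capture(n) for n in("scene","top","wrist")}
for n in ps: save(ps[n],n+"0"); T=np.array(ps[n]["world_to_cam"]);print(n,(-T[:3,:3].T@T[:3,3]).round(3),ps[n]["mtx"][0][0],ps[n]["k1"])
for l in ["stand","table_center","plunger","tip","knob_top","handle_grip","slab_center","mark","offcut1_center","offcut2_center","offcut3_center","tub","tray","tuff","plumb_bob","chisel","wash_bottle","clamp_arm"]:
    print(l)
    for n in("scene","top"):
        try: print("  ",n,[(np.round(d["centre"]).tolist(),round(d["conf"],2)) for d in search_frame(ps[n],l)[:4]])
        except Exception as e: print("  ",n,e)
E
```

```text
pics
scene [ 1.527 -0.309  0.809] 434.0434618229652 -0.017416861141811936
top [0.377 0.082 1.509] 595.4156137799628 -0.18463740643155713
wrist [ 0.208 -0.593  0.384] 407.9192684489528 -0.017616335479522887
stand
   scene [([280.0, 275.0], 0.96)]
   top [([340.0, 280.0], 0.58), ([371.0, 255.0], 0.34)]
table_center
   scene [([282.0, 276.0], 0.83), ([220.0, 287.0], 0.67)]
   top [([339.0, 282.0], 0.77)]
plunger
   scene [([281.0, 221.0], 0.83)]
   top [([341.0, 256.0], 0.8)]
tip
   scene [([281.0, 222.0], 0.65), ([113.0, 345.0], 0.51)]
   top [([342.0, 256.0], 0.7)]
knob_top
   scene [([280.0, 223.0], 0.73), ([251.0, 255.0], 0.45)]
   top [([346.0, 257.0], 0.81)]
handle_grip
   scene [([224.0, 290.0], 0.8)]
   top [([411.0, 262.0], 0.76)]
slab_center
   scene [([359.0, 236.0], 0.83)]
   top [([205.0, 320.0], 0.86)]
mark
   scene [([356.0, 235.0], 0.89), ([148.0, 293.0], 0.45), ([280.0, 274.0], 0.21)]
   top [([201.0, 320.0], 0.84)]
offcut1_center
   scene [([249.0, 257.0], 0.53), ([324.0, 332.0], 0.26)]
   top [([355.0, 324.0], 0.5)]
offcut2_center
   scene []
   top [([339.0, 304.0], 0.88), ([203.0, 320.0], 0.32)]
offcut3_center
   scene []
   top [([316.0, 333.0], 0.82)]
tub
   scene [([360.0, 277.0], 0.84)]
   top [([246.0, 236.0], 0.88)]
tray
   scene [([282.0, 276.0], 0.74), ([149.0, 290.0], 0.7)]
   top [([487.0, 320.0], 0.72)]
tuff
   scene [([324.0, 332.0], 0.85), ([358.0, 236.0], 0.72)]
   top [([334.0, 173.0], 0.72), ([343.0, 253.0], 0.57)]
plumb_bob
   scene [([241.0, 339.0], 0.94)]
   top [([407.0, 203.0], 0.8)]
chisel
   scene [([112.0, 346.0], 0.63)]
   top [([509.0, 242.0], 0.62), ([333.0, 175.0], 0.2)]
wash_bottle
   scene [([429.0, 220.0], 0.59)]
   top [([113.0, 281.0], 0.74)]
clamp_arm
   scene [([259.0, 265.0], 0.77)]
   top [([370.0, 253.0], 0.83), ([111.0, 282.0], 0.73)]
```

```bash
python3 -c "
import cv2
a=cv2.imread('pics/top0.png')[120:420,80:580];cv2.imwrite('pics/top0c.png',cv2.resize(a,None,fx=1.6,fy=1.6,interpolation=cv2.INTER_CUBIC))"
```

```text
(no output)
```

View pics/top0c.png

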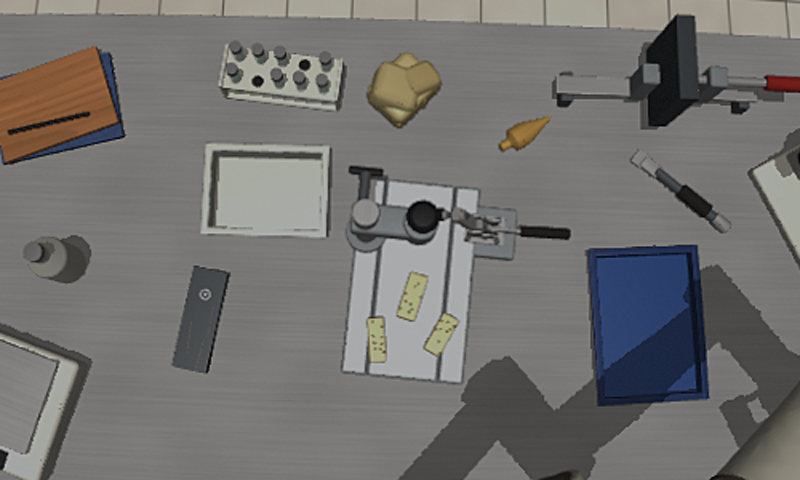

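View pics/scene0.png

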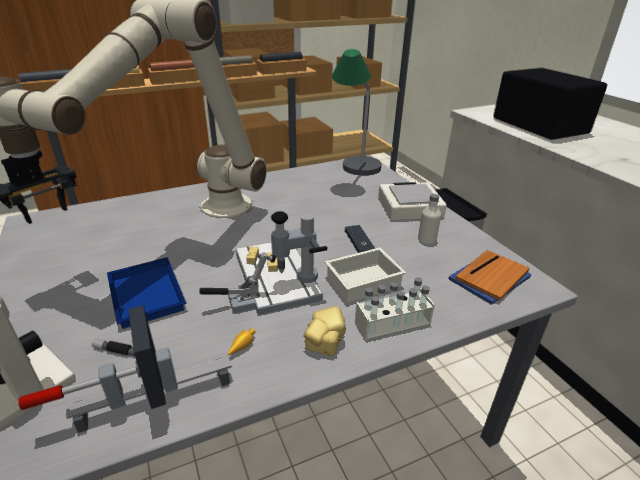

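Top view (crop scaled 1.6): the stand runs nearly along world x, with the column on its left. Three offcuts sit on the table at (412,296), (377,340) and (441,335). The slab is at (201,320) with its mark at the far end, the tub is at (266,190), the tray at (648,325), and the clamp is open with its grip at (545,233). The scene view shows the same layout.

```bash
cat >> h.py <<'E'
def corners(p,pts,w=4):
    g=cv2.cvtColor(p["color"],cv2.COLOR_RGB2GRAY)
    return cv2.cornerSubPix(g,np.array(pts,np.float32).reshape(-1,1,2),(w,w),(-1,-1),(3,40,.01))[:,0]
def rect(mask,p,z):
    c,_=cv2.findContours(mask.astype(np.uint8),0,1+1);c=max(c,key=cv2.contourArea)[:,0]
    P=np.array([atz(p,q,z)[:2] for q in c.astype(float)],np.float32)*1000
    (cx,cy),(a,b),t=cv2.minAreaRect(P)
    if a<b:a,b,t=b,a,t+90
    t=(t+90)%180-90
    return np.round([cx,cy,a,b,t],1)
E
python3 - <<'E'
from h import *
t=capture("top");s=capture("scene")
c=corners(t,[(315.6,232.5),(379.4,236.9),(369.4,359.4),(294.4,352.5)]);print(c.round(1).tolist())
print("table",[atz(t,q,.025).round(4).tolist() for q in c])
k=[(p,search_frame(p,"knob_top")[0]["centre"]) for p in(t,s)];print("knob",tri(k), k[0][1],atz(t,k[0][1],.253))
k=[(p,search_frame(p,"handle_grip")[0]["centre"]) for p in(t,s)];print("grip",tri(k))
k=[(p,search_frame(p,"mark")[0]["centre"]) for p in(t,s)];print("mark",tri(k))
for l,z in(("slab_center",.018),("tub",.055),("tray",.03),("offcut1_center",.049),("offcut2_center",.048),("offcut3_center",.05)):
    for d in regions_of(t,l)[:3]: print(l,round(d["conf"],2),np.round(d["centre"]),rect(d["region"],t,z))
E
```

```text
[[315.6000061035156, 232.5], [378.3999938964844, 238.6999969482422], [369.6000061035156, 359.20001220703125], [293.70001220703125, 351.29998779296875]]
table [[0.6691, 0.0797, 0.025], [0.6577, -0.0803, 0.025], [0.3545, -0.0624, 0.025], [0.3693, 0.1255, 0.025]]
knob (array([0.57816204, 0.02204564, 0.2221986 ]), [0.004595365456474647, 0.004595365456474645]) [343.4, 257.4] [0.57186657 0.01925635 0.253     ]
grip (array([ 0.59864301, -0.16433348,  0.06297166]), [0.0037404679201542795, 0.00374046792015435])
mark (array([0.43449292, 0.35625121, 0.01644856]), [0.0016735934279840706, 0.0016735934279839282])
slab_center 0.72 [486. 319.] [ 450.1 -357.6  250.6  187.3    3.2]
slab_center 0.66 [205. 318.] [441.3 350.4 160.7  60.  -10.7]
tub 0.73 [356. 330.] [427.7 -21.7  65.3  28.2 -25.6]
tub 0.72 [248. 240.] [643.6 255.7 200.7 144.2 -88.4]
tray 0.67 [487. 322.] [ 450.3 -353.9  247.1  183.9    3.6]
offcut1_center 0.73 [357. 328.] [428.4 -23.9  63.7  26.3 -29.8]
offcut1_center 0.21 [333. 175.] [817.5  42.7 116.6  99.  -42. ]
offcut2_center 0.63 [336. 304.] [484.8  21.   70.1  26.6 -16.1]
offcut3_center 0.71 [314. 333.] [417.8  73.8  68.7  26.1   5.9]
```

```bash
python3 -c "
from h import *
print(np.round(sense()['ee_rot'],3).tolist(), sense()['tcp_pos'])"
python3 -m pendant '[{"z":0.2},{"y":0.25,"z":0.5},{"x":0.2,"y":0.5,"z":0.7},{"x":0.3,"y":0.75,"z":0.7},{"x":0.4,"y":1,"z":0.7},{"x":0.4,"y":1,"z":0.7},{"x":0.4,"y":1,"z":0.7},{"x":0.4,"y":1,"z":0.7}]'
python3 -m pendant '[{"y":0.25},{"x":0.1,"y":0.5},{"x":0.2,"y":0.75},{"x":0.25,"y":1},{"x":0.25,"y":1},{"x":0.25,"y":1},{"x":0.25,"y":1},{"x":0.25,"y":1}]'
python3 - <<'E'
from h import *
w=capture("wrist");save(w,"w1");T=np.array(w["world_to_cam"]);print((-T[:3,:3].T@T[:3,3]).round(3),T.round(3).tolist())
E
```

```text
[[-0.895, -0.446, -0.0], [-0.446, 0.895, -0.0], [0.0, -0.0, -1.0]] [ 0.27903832 -0.55924931  0.22256831]
[ 0.209 -0.594  0.385] [[-0.446, 0.895, 0.0, 0.624], [-0.858, -0.428, -0.285, 0.035], [-0.255, -0.127, 0.959, -0.391], [0.0, 0.0, 0.0, 1.0]]$[0]: bad value
$[0]: bad value
```

View pics/w1.png

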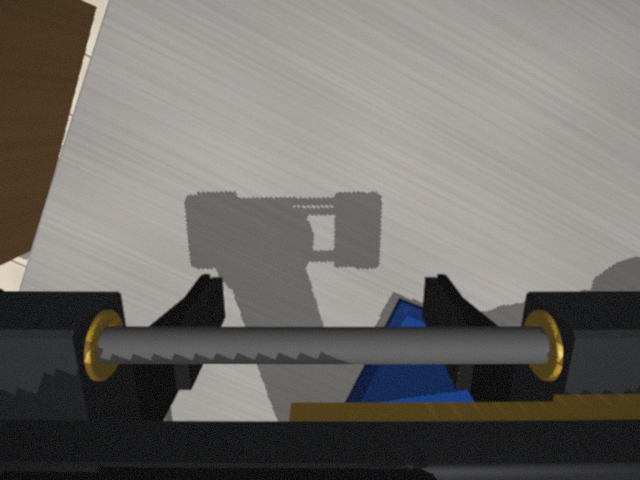

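```bash
python3 -m pendant '[{"x":0,"y":0,"z":0.2,"rx":0,"ry":0,"rz":0,"claw":1},{"x":0,"y":0.25,"z":0.45,"rx":0,"ry":0,"rz":0,"claw":1},{"x":0.1,"y":0.45,"z":0.7,"rx":0,"ry":0,"rz":0,"claw":1},{"x":0.2,"y":0.65,"z":0.7,"rx":0,"ry":0,"rz":0,"claw":1},{"x":0.3,"y":0.85,"z":0.7,"rx":0,"ry":0,"rz":0,"claw":1},{"x":0.4,"y":1,"z":0.7,"rx":0,"ry":0,"rz":0,"claw":1},{"x":0.4,"y":1,"z":0.7,"rx":0,"ry":0,"rz":0,"claw":1},{"x":0.4,"y":1,"z":0.7,"rx":0,"ry":0,"rz":0,"claw":1}]'
python3 -m pendant '[{"x":0.1,"y":0.2,"z":0,"rx":0,"ry":0,"rz":-0.05,"claw":1},{"x":0.2,"y":0.4,"z":0,"rx":0,"ry":0,"rz":-0.1,"claw":1},{"x":0.3,"y":0.6,"z":0,"rx":0,"ry":0,"rz":-0.15,"claw":1},{"x":0.4,"y":0.8,"z":0,"rx":0,"ry":0,"rz":-0.17,"claw":1},{"x":0.5,"y":1,"z":0,"rx":0,"ry":0,"rz":-0.17,"claw":1},{"x":0.5,"y":1,"z":0,"rx":0,"ry":0,"rz":-0.17,"claw":1},{"x":0.5,"y":1,"z":0,"rx":0,"ry":0,"rz":-0.17,"claw":1},{"x":0.5,"y":1,"z":0,"rx":0,"ry":0,"rz":-0.17,"claw":1}]'
python3 - <<'E'
from h import *
w=capture("wrist");save(w,"w2");T=np.array(w["world_to_cam"]);print((-T[:3,:3].T@T[:3,3]).round(3));print(sense()["joints"],sense()["tcp_pos"])
E
```

```text
time_s: 3.7
tcp_pos: [0.3792, -0.309, 0.3977]
ee_rot: [[-0.894, -0.448, 0.0], [-0.448, 0.894, -0.0], [0.0, -0.0, -1.0]]
wrist_force: [0.5, -0.1, 0.1]
gripper_width: 1.0
gripper_force: 0.0
time_s: 4.7
tcp_pos: [0.5036, -0.0608, 0.3977]
ee_rot: [[-0.997, 0.074, 0.0], [0.074, 0.997, -0.0], [-0.0, -0.0, -1.0]]
wrist_force: [-0.5, -0.1, 0.2]
gripper_width: 1.001
gripper_force: 0.0
[ 0.425 -0.054  0.56 ]
[ 1.14899266e+01  6.09013014e+00  3.63204567e+00  1.03567964e-02
 -8.75252516e+01 -1.05718669e+02] [ 0.5036285  -0.06075223  0.39778834]
```

View pics/w2.png

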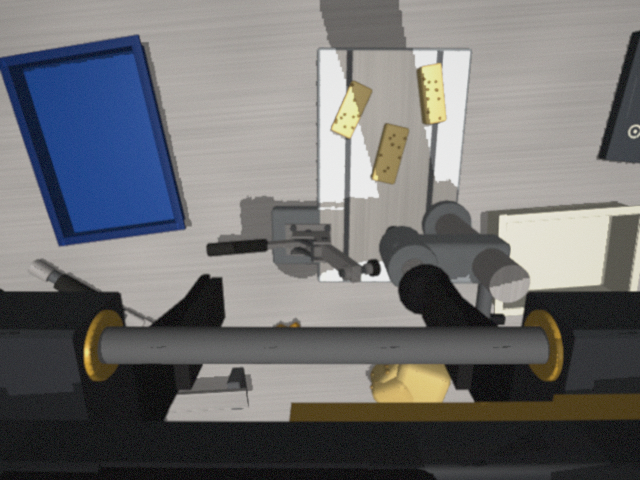

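The wrist view shows everything I need. Table corners are at (318,48), (470,48) and (318,282). Offcuts are at (350,110), (390,153) and (432,93), the grip at (238,247), the column foot at (447,220), the tray at left and the tub at right.

```bash
cat >> h.py <<'E'
def offc(p,z=.049):
    hsv=cv2.cvtColor(p["color"],cv2.COLOR_RGB2HSV);m=((hsv[...,0]>18)&(hsv[...,0]<36)&(hsv[...,1]>70)&(hsv[...,2]>60)).astype(np.uint8)
    m=cv2.morphologyEx(m,cv2.MORPH_CLOSE,np.ones((7,7)))
    n,l,s,c=cv2.connectedComponentsWithStats(m);out=[]
    for i in range(1,n):
        if s[i,4]>400: out.append((c[i].round(0).tolist(),rect(l==i,p,z).tolist()))
    return out
E
python3 - <<'E'
from h import *
w=capture("wrist")
c=corners(w,[(318,48),(470,48),(318,282)],3);print(c.round(1).tolist())
P=[atz(w,q,.025) for q in c];print([x.round(4).tolist() for x in P])
print(np.linalg.norm(P[0]-P[1]),np.linalg.norm(P[0]-P[2]))
S=np.array([[-.22,-.095],[-.22,.095],[.09,-.095]])
Q=np.array([x[:2] for x in P]);a=S-S.mean(0);b=Q-Q.mean(0)
th=np.arctan2((a[:,0]*b[:,1]-a[:,1]*b[:,0]).sum(),(a*b).sum());R=np.array([[np.cos(th),-np.sin(th)],[np.sin(th),np.cos(th)]])
o=Q.mean(0)-R@S.mean(0);print("stand",np.degrees(th),o,(Q-(S@R.T+o))*1000)
np.save("stand.npy",[o[0],o[1],th])
for n,s in dict(knob=(0,0,.253),grip=(.024,-.2108,.0658),colfoot=(0,.078,.025)).items(): print(n,proj(w,np.r_[R@s[:2]+o,s[2]]).round(1))
print(search_frame(w,"knob_top")[:1],search_frame(w,"handle_grip")[:1])
for q in offc(w): print(q)
for l,z in(("tub",.055),("tray",.03),("slab_center",.018)):
    for d in regions_of(w,l)[:2]: print(l,round(d["conf"],2),np.round(d["centre"]),rect(d["region"],w,z))
E
```

```text
[[318.70001220703125, 49.5], [469.3999938964844, 50.5], [318.79998779296875, 280.0]]
[[0.3544, -0.0545, 0.025], [0.3685, 0.1282, 0.025], [0.6556, -0.0776, 0.025]]
0.1832163392358696 0.30203764834458285
stand -4.254752673698094 [0.57822353 0.02162031] [[ 2.66435027  2.28509263]
 [ 2.66025142 -4.51769623]
 [-5.3246017   2.2326036 ]]
knob [428.6 295.9]
grip [226.6 249.1]
colfoot [444.3 222.6]
[{'centre': [416.0, 278.8], 'conf': 0.81}] [{'centre': [250.8, 244.6], 'conf': 0.65}]
([431.0, 93.0], [416.7, 75.7, 67.5, 28.6, 5.9])
([351.0, 109.0], [427.4, -21.5, 63.7, 27.7, -27.8])
([389.0, 153.0], [483.3, 23.4, 70.7, 30.5, -17.1])
([98.0, 345.0], [725.1, -396.6, 122.5, 51.2, -18.6])
([548.0, 345.0], [772.2, 239.8, 122.3, 50.4, 9.2])
([457.0, 402.0], [843.5, 133.1, 536.8, 100.7, 85.8])
tub 0.91 [573. 244.] [621.1 250.5 215.2 122.7  85.9]
tub 0.56 [ 98. 141.] [ 448.2 -334.9  236.   176.7    3.9]
tray 0.73 [ 96. 139.] [ 449.5 -348.7  246.5  184.6    3.9]
slab_center 0.88 [628. 114.] [443.4 323.1 164.4  54.2   7.8]
slab_center 0.6 [395. 210.] [523.6  43.  462.  358.4  69.1]
```

```bash
python3 -m pendant '[{"x":-0.1,"y":0.2,"z":0,"rx":0,"ry":0,"rz":0,"claw":1},{"x":-0.1,"y":0.4,"z":0,"rx":0,"ry":0,"rz":0,"claw":1},{"x":-0.1,"y":0.6,"z":0,"rx":0,"ry":0,"rz":0,"claw":1},{"x":-0.1,"y":0.8,"z":0,"rx":0,"ry":0,"rz":0,"claw":1},{"x":-0.1,"y":0.8,"z":0,"rx":0,"ry":0,"rz":0,"claw":1},{"x":-0.1,"y":0.8,"z":0,"rx":0,"ry":0,"rz":0,"claw":1},{"x":-0.1,"y":0.8,"z":0,"rx":0,"ry":0,"rz":0,"claw":1},{"x":-0.1,"y":0.8,"z":0,"rx":0,"ry":0,"rz":0,"claw":1}]'
python3 - <<'E'
from h import *
w=capture("wrist");save(w,"w3")
x,y,th=np.load("stand.npy");R=np.array([[np.cos(th),-np.sin(th)],[np.sin(th),np.cos(th)]])
for n,s in dict(c0=(-.22,-.095,.025),c1=(-.22,.095,.025),c2=(.09,-.095,.025)).items():
    print(n,proj(w,np.r_[R@s[:2]+[x,y],s[2]]).round(1))
for q in offc(w): print(q)
for l,z in(("tub",.055),("tray",.03),("slab_center",.018)):
    for d in regions_of(w,l)[:2]: print(l,round(d["conf"],2),np.round(d["centre"]),rect(d["region"],w,z))
E
```

```text
time_s: 6.05
tcp_pos: [0.4791, 0.1398, 0.3978]
ee_rot: [[-0.997, 0.073, 0.0], [0.073, 0.997, 0.0], [-0.0, 0.0, -1.0]]
wrist_force: [-0.3, -0.6, 0.5]
gripper_width: 0.999
gripper_force: 0.0
c0 [156.9  81.9]
c1 [310.1  81.7]
c2 [181.1 308.2]
([269.0, 128.0], [416.3, 79.2, 67.0, 26.5, 6.0])
([192.0, 142.0], [426.9, -17.9, 63.9, 30.1, -28.5])
([234.0, 184.0], [482.7, 27.0, 71.6, 30.5, -17.0])
([98.0, 345.0], [700.8, -194.7, 121.8, 49.8, -18.6])
([548.0, 346.0], [747.5, 440.8, 122.6, 49.1, 10.2])
([413.0, 405.0], [815.7, 294.9, 615.8, 100.9, 85.9])
tub 0.56 [410. 270.] [628.5 257.4 195.7 138.3 -90. ]
tray 0.8 [ 17. 207.] [ 468.6 -253.2  232.8   70.2  -16.8]
slab_center 0.93 [488. 128.] [440.4 352.7 159.3  61.3  -9.8]
```

View pics/w3.png

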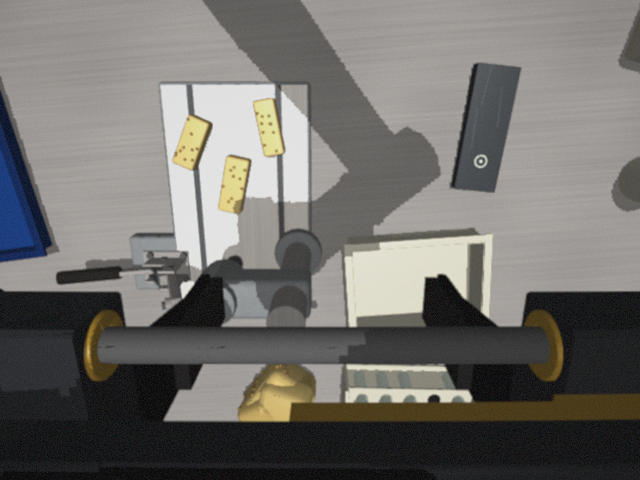

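This view confirms the three offcuts. The slab is at (488,128) with its ring at (481,161), and the tub's rim runs (345,240) to (492,235). The two views put offcut3 at (0.4165,0.078), offcut2 at (0.484,0.025) and offcut1 at (0.427,-0.021).

```bash
python3 -m pendant '[{"x":-0.1,"y":-0.1,"z":-0.1,"rx":0,"ry":0,"rz":0.03,"claw":0.65},{"x":-0.2,"y":-0.2,"z":-0.3,"rx":0,"ry":0,"rz":0.056,"claw":0.65},{"x":-0.25,"y":-0.248,"z":-0.5,"rx":0,"ry":0,"rz":0.056,"claw":0.65},{"x":-0.25,"y":-0.248,"z":-0.7,"rx":0,"ry":0,"rz":0.056,"claw":0.65},{"x":-0.25,"y":-0.248,"z":-0.9,"rx":0,"ry":0,"rz":0.056,"claw":0.65},{"x":-0.25,"y":-0.248,"z":-1,"rx":0,"ry":0,"rz":0.056,"claw":0.65},{"x":-0.25,"y":-0.248,"z":-1,"rx":0,"ry":0,"rz":0.056,"claw":0.65},{"x":-0.25,"y":-0.248,"z":-1,"rx":0,"ry":0,"rz":0.056,"claw":0.65}]'
python3 - <<'E'
from h import *
t=capture("top");w=capture("wrist")
for n,z,pts in(("tub",.055,[(208,209.4),(286.3,210),(284.4,268.1),(205.6,266.9)]),("tray",.03,[(446.9,275.6),(515.6,273.1),(522.5,368.1),(453.8,373.1)])):
    c=corners(t,pts,3);P=np.array([atz(t,q,z)[:2] for q in c]);print(n,c.round(1).tolist(),(P*1000).round(0).tolist(),P.mean(0).round(4))
for q in offc(w): print(q)
print(sense()["tcp_pos"])
E
```

```text
time_s: 7.25
tcp_pos: [0.4176, 0.0792, 0.1488]
ee_rot: [[-0.994, -0.105, 0.002], [-0.105, 0.994, 0.001], [-0.002, 0.001, -1.0]]
wrist_force: [0.6, -0.7, 0.6]
gripper_width: 0.65
gripper_force: 0.0
tub [[208.5, 209.60000610351562], [285.6000061035156, 211.39999389648438], [283.5, 267.6000061035156], [204.89999389648438, 265.5]] [[714.0, 351.0], [715.0, 157.0], [573.0, 156.0], [572.0, 351.0]] [0.6435 0.2537]
tray [[445.20001220703125, 276.5], [515.5, 272.6000061035156], [522.7999877929688, 368.6000061035156], [453.5, 373.3999938964844]] [[565.0, -251.0], [579.0, -436.0], [335.0, -452.0], [322.0, -272.0]] [ 0.4502 -0.3527]
([320.0, 225.0], [414.7, 77.7, 68.9, 25.3, 6.0])
([177.0, 225.0], [424.4, -18.0, 68.1, 28.6, -28.3])
([251.0, 275.0], [461.1, 31.8, 40.0, 28.9, -17.0])
([169.0, 346.0], [517.1, -21.9, 61.3, 18.6, -4.5])
([477.0, 346.0], [494.0, 200.6, 61.4, 18.9, 16.6])
([440.0, 409.0], [551.4, 174.2, 341.2, 24.0, -84.0])
[0.41758311 0.07930718 0.14901741]
```

```bash
python3 -m pendant '[{"x":-0.008,"y":-0.005,"z":-0.2,"rx":0,"ry":0,"rz":0,"claw":0.65},{"x":-0.008,"y":-0.005,"z":-0.36,"rx":0,"ry":0,"rz":0,"claw":0.65},{"x":-0.008,"y":-0.005,"z":-0.44,"rx":0,"ry":0,"rz":0,"claw":0.65},{"x":-0.008,"y":-0.005,"z":-0.47,"rx":0,"ry":0,"rz":0,"claw":0.65},{"x":-0.008,"y":-0.005,"z":-0.47,"rx":0,"ry":0,"rz":0,"claw":0.2},{"x":-0.008,"y":-0.005,"z":-0.47,"rx":0,"ry":0,"rz":0,"claw":0},{"x":-0.008,"y":-0.005,"z":-0.47,"rx":0,"ry":0,"rz":0,"claw":0},{"x":-0.008,"y":-0.005,"z":-0.47,"rx":0,"ry":0,"rz":0,"claw":0}]'
```

```text
time_s: 8.35
tcp_pos: [0.4149, 0.0777, 0.0306]
ee_rot: [[-0.995, -0.105, 0.001], [-0.105, 0.995, 0.001], [-0.001, 0.001, -1.0]]
wrist_force: [-0.5, 0.4, 3.5]
gripper_width: 0.295
gripper_force: 30.0
```

```bash
python3 -m pendant '[{"x":0,"y":0,"z":0.25,"rx":0,"ry":0,"rz":0,"claw":0},{"x":0,"y":0.1,"z":0.5,"rx":0,"ry":0,"rz":0,"claw":0},{"x":0,"y":0.34,"z":0.56,"rx":0,"ry":0,"rz":0,"claw":0},{"x":0.05,"y":0.58,"z":0.56,"rx":0,"ry":0,"rz":0,"claw":0},{"x":0.15,"y":0.78,"z":0.56,"rx":0,"ry":0,"rz":0,"claw":0},{"x":0.35,"y":0.83,"z":0.56,"rx":0,"ry":0,"rz":0,"claw":0},{"x":0.58,"y":0.83,"z":0.56,"rx":0,"ry":0,"rz":0,"claw":0},{"x":0.8,"y":0.83,"z":0.56,"rx":0,"ry":0,"rz":0,"claw":0}]'
python3 -m pendant '[{"x":0.1,"y":0,"z":0,"rx":0,"ry":0,"rz":0,"claw":0},{"x":0.1,"y":0,"z":-0.15,"rx":0,"ry":0,"rz":0,"claw":0},{"x":0.1,"y":0,"z":-0.35,"rx":0,"ry":0,"rz":0,"claw":0},{"x":0.1,"y":0,"z":-0.52,"rx":0,"ry":0,"rz":0,"claw":0},{"x":0.1,"y":0,"z":-0.54,"rx":0,"ry":0,"rz":0,"claw":0},{"x":0.1,"y":0,"z":-0.54,"rx":0,"ry":0,"rz":0,"claw":0.5},{"x":0.1,"y":0,"z":-0.54,"rx":0,"ry":0,"rz":0,"claw":0.5},{"x":0.1,"y":0,"z":-0.4,"rx":0,"ry":0,"rz":0,"claw":0.5}]'
python3 -m pendant '[{"x":0,"y":0,"z":0.2,"rx":0,"ry":0,"rz":0,"claw":0.65},{"x":-0.1,"y":0,"z":0.4,"rx":0,"ry":0,"rz":0,"claw":0.65},{"x":-0.3,"y":0,"z":0.4,"rx":0,"ry":0,"rz":0,"claw":0.65},{"x":-0.5,"y":-0.1,"z":0.4,"rx":0,"ry":0,"rz":0,"claw":0.65},{"x":-0.7,"y":-0.3,"z":0.4,"rx":0,"ry":0,"rz":0,"claw":0.65},{"x":-0.7,"y":-0.5,"z":0.4,"rx":0,"ry":0,"rz":0,"claw":0.65},{"x":-0.7,"y":-0.7,"z":0.4,"rx":0,"ry":0,"rz":0,"claw":0.65},{"x":-0.7,"y":-0.8,"z":0.4,"rx":0,"ry":0,"rz":0,"claw":0.65}]'
python3 - <<'E'
from h import *
w=capture("wrist");save(w,"w4")
for q in offc(w)[:4]: print(q)
t=capture("top")
for q in offc(t)[:6]: print("top",q)
E
```

```text
time_s: 9.35
tcp_pos: [0.6159, 0.2853, 0.1696]
ee_rot: [[-0.994, -0.105, -0.001], [-0.105, 0.994, -0.0], [0.001, -0.0, -1.0]]
wrist_force: [0.2, 0.9, -0.5]
gripper_width: 0.293
gripper_force: 30.0
time_s: 10.35
tcp_pos: [0.6385, 0.2845, 0.0696]
ee_rot: [[-0.995, -0.104, -0.003], [-0.104, 0.995, -0.001], [0.003, -0.001, -1.0]]
wrist_force: [0.3, 0.3, 0.9]
gripper_width: 0.481
gripper_force: 0.0
time_s: 11.35
tcp_pos: [0.4647, 0.0834, 0.1726]
ee_rot: [[-0.995, -0.103, 0.004], [-0.103, 0.995, 0.002], [-0.005, 0.002, -1.0]]
wrist_force: [0.1, -0.1, 0.2]
gripper_width: 0.65
gripper_force: 0.0
([182.0, 153.0], [426.2, -18.2, 65.0, 30.1, -28.5])
([242.0, 233.0], [481.0, 26.0, 73.8, 29.2, -17.1])
([169.0, 346.0], [580.2, -26.2, 66.9, 21.0, -3.6])
([477.0, 346.0], [555.5, 216.3, 66.9, 20.9, 15.5])
top ([331.0, 174.0], [820.0, 44.2, 114.2, 97.2, -39.9])
```

```bash
python3 -m pendant '[{"x":0.034,"y":-0.1,"z":0,"rx":0,"ry":0,"rz":-0.05,"claw":0.65},{"x":0.034,"y":-0.224,"z":0,"rx":0,"ry":0,"rz":-0.1,"claw":0.65},{"x":0.034,"y":-0.224,"z":0,"rx":0,"ry":0,"rz":-0.127,"claw":0.65},{"x":0.034,"y":-0.224,"z":-0.15,"rx":0,"ry":0,"rz":-0.127,"claw":0.65},{"x":0.034,"y":-0.224,"z":-0.35,"rx":0,"ry":0,"rz":-0.127,"claw":0.65},{"x":0.034,"y":-0.224,"z":-0.5,"rx":0,"ry":0,"rz":-0.127,"claw":0.65},{"x":0.034,"y":-0.224,"z":-0.56,"rx":0,"ry":0,"rz":-0.127,"claw":0.65},{"x":0.034,"y":-0.224,"z":-0.56,"rx":0,"ry":0,"rz":-0.127,"claw":0.5}]'
python3 -m pendant '[{"x":0,"y":0,"z":0,"rx":0,"ry":0,"rz":0,"claw":0},{"x":0,"y":0,"z":0,"rx":0,"ry":0,"rz":0,"claw":0},{"x":0,"y":0,"z":0,"rx":0,"ry":0,"rz":0,"claw":0},{"x":0,"y":0,"z":0,"rx":0,"ry":0,"rz":0,"claw":0},{"x":-0.05,"y":0,"z":0.1,"rx":0,"ry":0,"rz":0,"claw":0},{"x":-0.15,"y":0,"z":0.3,"rx":0,"ry":0,"rz":0,"claw":0},{"x":-0.25,"y":0.1,"z":0.5,"rx":0,"ry":0,"rz":0.04,"claw":0},{"x":-0.25,"y":0.2,"z":0.56,"rx":0,"ry":0,"rz":0.08,"claw":0}]'
```

```text
time_s: 12.45
tcp_pos: [0.4735, 0.0297, 0.0301]
ee_rot: [[-0.957, 0.289, -0.0], [0.289, 0.957, -0.0], [0.0, -0.0, -1.0]]
wrist_force: [-0.3, 0.2, 1.2]
gripper_width: 0.601
gripper_force: 0.0
time_s: 13.45
tcp_pos: [0.4102, 0.0797, 0.1732]
ee_rot: [[-0.999, 0.039, 0.005], [0.039, 0.999, 0.003], [-0.005, 0.004, -1.0]]
wrist_force: [-0.1, 0.4, -1.1]
gripper_width: 0.342
gripper_force: 29.9
```

```bash
python3 -m pendant '[{"x":0,"y":0.2,"z":0,"rx":0,"ry":0,"rz":0,"claw":0},{"x":0,"y":0.4,"z":0,"rx":0,"ry":0,"rz":0,"claw":0},{"x":0.1,"y":0.6,"z":0,"rx":0,"ry":0,"rz":0,"claw":0},{"x":0.3,"y":0.65,"z":0,"rx":0,"ry":0,"rz":0,"claw":0},{"x":0.5,"y":0.65,"z":0,"rx":0,"ry":0,"rz":0,"claw":0},{"x":0.7,"y":0.65,"z":0,"rx":0,"ry":0,"rz":0,"claw":0},{"x":0.88,"y":0.65,"z":0,"rx":0,"ry":0,"rz":0,"claw":0},{"x":0.88,"y":0.65,"z":0,"rx":0,"ry":0,"rz":0,"claw":0}]'
python3 -m pendant '[{"x":0,"y":0,"z":-0.15,"rx":0,"ry":0,"rz":0,"claw":0},{"x":0,"y":0,"z":-0.35,"rx":0,"ry":0,"rz":0,"claw":0},{"x":0,"y":0,"z":-0.5,"rx":0,"ry":0,"rz":0,"claw":0},{"x":0,"y":0,"z":-0.52,"rx":0,"ry":0,"rz":0,"claw":0},{"x":0,"y":0,"z":-0.52,"rx":0,"ry":0,"rz":0,"claw":0.48},{"x":0,"y":0,"z":-0.52,"rx":0,"ry":0,"rz":0,"claw":0.48},{"x":0,"y":0,"z":-0.35,"rx":0,"ry":0,"rz":0,"claw":0.48},{"x":0,"y":0,"z":-0.1,"rx":0,"ry":0,"rz":0,"claw":0.48}]'
python3 -m pendant '[{"x":-0.1,"y":0,"z":0.1,"rx":0,"ry":0,"rz":-0.05,"claw":0.65},{"x":-0.3,"y":0,"z":0.1,"rx":0,"ry":0,"rz":-0.08,"claw":0.65},{"x":-0.5,"y":0,"z":0.1,"rx":0,"ry":0,"rz":-0.14,"claw":0.65},{"x":-0.7,"y":-0.15,"z":0.1,"rx":0,"ry":0,"rz":-0.14,"claw":0.65},{"x":-0.85,"y":-0.35,"z":0.1,"rx":0,"ry":0,"rz":-0.14,"claw":0.65},{"x":-0.85,"y":-0.6,"z":0.1,"rx":0,"ry":0,"rz":-0.14,"claw":0.65},{"x":-0.85,"y":-0.8,"z":0.1,"rx":0,"ry":0,"rz":-0.14,"claw":0.65},{"x":-0.85,"y":-1,"z":0.1,"rx":0,"ry":0,"rz":-0.14,"claw":0.65}]'
python3 - <<'E'
from h import *
w=capture("wrist")
for q in offc(w)[:4]: print(q)
print(sense()["tcp_pos"],sense()["joints"])
E
```

```text
time_s: 14.45
tcp_pos: [0.6325, 0.2408, 0.1679]
ee_rot: [[-0.999, 0.046, -0.001], [0.046, 0.999, -0.001], [0.001, -0.001, -1.0]]
wrist_force: [-0.9, 0.6, -1.3]
gripper_width: 0.34
gripper_force: 29.9
time_s: 15.45
tcp_pos: [0.6299, 0.2412, 0.1462]
ee_rot: [[-0.999, 0.043, -0.002], [0.043, 0.999, -0.001], [0.001, -0.001, -1.0]]
wrist_force: [0.4, 0.3, 0.6]
gripper_width: 0.475
gripper_force: 0.0
time_s: 16.45
tcp_pos: [0.4186, -0.0097, 0.1723]
ee_rot: [[-0.886, 0.463, 0.005], [0.463, 0.886, 0.002], [-0.004, 0.004, -1.0]]
wrist_force: [0.9, -0.2, -0.3]
gripper_width: 0.65
gripper_force: 0.0
([314.0, 235.0], [425.4, -19.7, 65.3, 27.3, -28.0])
([169.0, 346.0], [453.6, -164.3, 66.7, 21.0, -37.1])
([477.0, 346.0], [567.2, 51.3, 67.2, 20.7, -19.2])
([440.0, 409.0], [603.6, -7.1, 372.4, 26.1, 62.3])
[ 0.41730078 -0.01341877  0.17190121] [ 2.06989279e+01  4.25422095e+00 -3.13746725e+01  5.77712622e-02
 -5.42252845e+01 -1.38579294e+02]
```

```bash
python3 -m pendant '[{"x":0.036,"y":-0.046,"z":0,"rx":0,"ry":0,"rz":0,"claw":0.65},{"x":0.036,"y":-0.046,"z":-0.2,"rx":0,"ry":0,"rz":0,"claw":0.65},{"x":0.036,"y":-0.046,"z":-0.4,"rx":0,"ry":0,"rz":0,"claw":0.65},{"x":0.036,"y":-0.046,"z":-0.52,"rx":0,"ry":0,"rz":0,"claw":0.65},{"x":0.036,"y":-0.046,"z":-0.56,"rx":0,"ry":0,"rz":0,"claw":0.65},{"x":0.036,"y":-0.046,"z":-0.56,"rx":0,"ry":0,"rz":0,"claw":0},{"x":0.036,"y":-0.046,"z":-0.56,"rx":0,"ry":0,"rz":0,"claw":0},{"x":0.036,"y":-0.046,"z":-0.56,"rx":0,"ry":0,"rz":0,"claw":0}]'
python3 -m pendant '[{"x":0,"y":0,"z":0,"rx":0,"ry":0,"rz":0,"claw":0},{"x":0,"y":0,"z":0.2,"rx":0,"ry":0,"rz":0.05,"claw":0},{"x":0,"y":0.15,"z":0.4,"rx":0,"ry":0,"rz":0.1,"claw":0},{"x":0,"y":0.35,"z":0.56,"rx":0,"ry":0,"rz":0.14,"claw":0},{"x":0,"y":0.55,"z":0.6,"rx":0,"ry":0,"rz":0.14,"claw":0},{"x":0,"y":0.75,"z":0.6,"rx":0,"ry":0,"rz":0.14,"claw":0},{"x":0,"y":0.95,"z":0.6,"rx":0,"ry":0,"rz":0.14,"claw":0},{"x":0,"y":1,"z":0.6,"rx":0,"ry":0,"rz":0.14,"claw":0}]'
```

```text
time_s: 17.5
tcp_pos: [0.428, -0.0196, 0.0312]
ee_rot: [[-0.886, 0.464, 0.003], [0.464, 0.886, 0.001], [-0.002, 0.002, -1.0]]
wrist_force: [-0.2, -0.0, 0.0]
gripper_width: 0.395
gripper_force: 0.0
time_s: 18.5
tcp_pos: [0.4268, 0.2324, 0.1801]
ee_rot: [[-0.999, 0.04, 0.0], [0.04, 0.999, 0.001], [-0.0, 0.001, -1.0]]
wrist_force: [-0.4, -0.5, -0.9]
gripper_width: 0.319
gripper_force: 30.0
```

```bash
python3 -m pendant '[{"x":0.15,"y":0.12,"z":0,"rx":0,"ry":0,"rz":0,"claw":0},{"x":0.35,"y":0.12,"z":0,"rx":0,"ry":0,"rz":0,"claw":0},{"x":0.55,"y":0.12,"z":0,"rx":0,"ry":0,"rz":0,"claw":0},{"x":0.75,"y":0.12,"z":0,"rx":0,"ry":0,"rz":0,"claw":0},{"x":0.86,"y":0.12,"z":0,"rx":0,"ry":0,"rz":0,"claw":0},{"x":0.86,"y":0.12,"z":-0.2,"rx":0,"ry":0,"rz":0,"claw":0},{"x":0.86,"y":0.12,"z":-0.4,"rx":0,"ry":0,"rz":0,"claw":0},{"x":0.86,"y":0.12,"z":-0.5,"rx":0,"ry":0,"rz":0,"claw":0}]'
python3 -m pendant '[{"x":0,"y":0,"z":-0.03,"rx":0,"ry":0,"rz":0,"claw":0},{"x":0,"y":0,"z":-0.03,"rx":0,"ry":0,"rz":0,"claw":0.5},{"x":0,"y":0,"z":-0.03,"rx":0,"ry":0,"rz":0,"claw":0.5},{"x":0,"y":0,"z":0.1,"rx":0,"ry":0,"rz":0,"claw":0.5},{"x":0,"y":0,"z":0.35,"rx":0,"ry":0,"rz":0,"claw":0.5},{"x":-0.2,"y":0,"z":0.5,"rx":0,"ry":0,"rz":0,"claw":0.9},{"x":-0.4,"y":0,"z":0.55,"rx":0,"ry":0,"rz":0,"claw":0.95},{"x":-0.6,"y":0,"z":0.6,"rx":0,"ry":0,"rz":0,"claw":0.95}]'
python3 - <<'E'
from h import *
t=capture("top");w=capture("wrist");a=t["color"][190:400,170:530];save(t,"t5",(170,190,530,400),2)
print(sense()["tcp_pos"])
for p,n in((t,"t"),(w,"w")):
    for d in regions_of(p,"slab_center")[:1]: print(n,d["conf"],rect(d["region"],p,.018))
    for d in search_frame(p,"mark")[:2]: print(n,"mark",d,atz(p,d["centre"],.018))
E
```

```text
time_s: 19.5
tcp_pos: [0.64, 0.2578, 0.0511]
ee_rot: [[-0.999, 0.045, -0.006], [0.045, 0.999, -0.003], [0.006, -0.003, -1.0]]
wrist_force: [0.0, -0.4, -0.9]
gripper_width: 0.316
gripper_force: 30.0
time_s: 20.5
tcp_pos: [0.4911, 0.2603, 0.2078]
ee_rot: [[-0.999, 0.043, 0.003], [0.043, 0.999, 0.003], [-0.003, 0.003, -1.0]]
wrist_force: [-0.2, 0.7, 0.7]
gripper_width: 0.756
gripper_force: 0.0
[0.48916557 0.26013203 0.20929036]
t 0.39 [614.6   6.   51.5  50.9   1.3]
t mark {'centre': [203.9, 330.3], 'conf': 0.87} [0.41360214 0.35186239 0.018     ]
w 0.79 [440.2 353.6 159.4  59.   -9.9]
w mark {'centre': [430.5, 135.0], 'conf': 0.82} [0.43192381 0.35418955 0.018     ]
w mark {'centre': [87.5, 180.5], 'conf': 0.3} [0.45790455 0.05552343 0.018     ]
```

View pics/t5.png

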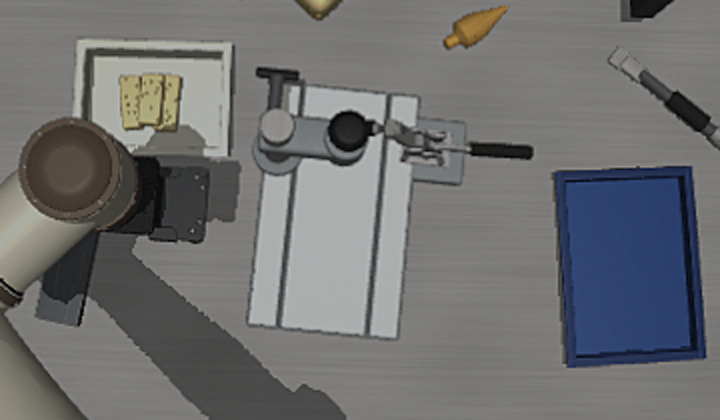

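All three offcuts lie in the tub at (150,100) in this crop, the table is clear, and the slab hasn't moved. Next I grasp the slab at its middle.

```bash
python3 -m pendant '[{"x":-0.1,"y":0.15,"z":0,"rx":0,"ry":0,"rz":-0.02,"claw":0.95},{"x":-0.196,"y":0.33,"z":0,"rx":0,"ry":0,"rz":-0.041,"claw":0.95},{"x":-0.196,"y":0.368,"z":-0.15,"rx":0,"ry":0,"rz":-0.041,"claw":0.95},{"x":-0.196,"y":0.368,"z":-0.35,"rx":0,"ry":0,"rz":-0.041,"claw":0.95},{"x":-0.196,"y":0.368,"z":-0.5,"rx":0,"ry":0,"rz":-0.041,"claw":0.95},{"x":-0.196,"y":0.368,"z":-0.65,"rx":0,"ry":0,"rz":-0.041,"claw":0.95},{"x":-0.196,"y":0.368,"z":-0.74,"rx":0,"ry":0,"rz":-0.041,"claw":0.95},{"x":-0.196,"y":0.368,"z":-0.78,"rx":0,"ry":0,"rz":-0.041,"claw":0.95}]'
python3 - <<'E'
from h import *
w=capture("wrist");save(w,"w6");print(sense()["tcp_pos"],sense()["ee_rot"])
for d in regions_of(w,"slab_center")[:1]: print(d["conf"],rect(d["region"],w,.018))
E
```

```text
time_s: 21.8
tcp_pos: [0.4434, 0.3514, 0.0078]
ee_rot: [[-0.985, 0.172, -0.002], [0.172, 0.985, -0.003], [0.001, -0.003, -1.0]]
wrist_force: [0.9, -0.2, 0.5]
gripper_width: 0.944
gripper_force: 0.0
[0.44314153 0.35122154 0.00746649] [[-0.98508522  0.17205282 -0.0022198 ]
 [ 0.172059    0.98508214 -0.00298082]
 [ 0.00167383 -0.0033183  -0.99999309]]
0.61 [406.7 361.4  91.4  56.2  -9.8]
```

View pics/w6.png

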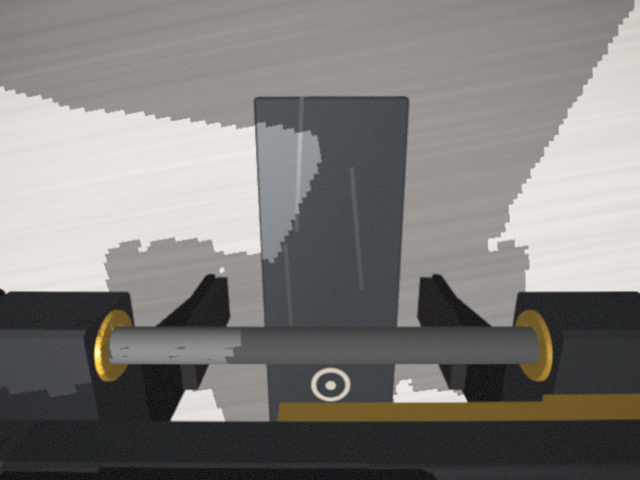

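The slab sits centred between the fingers with its ring visible at (330,384). Now lower, close and lift slightly.

```bash
python3 -m pendant '[{"x":-0.01,"y":0,"z":-0.014,"rx":0,"ry":0,"rz":0,"claw":0.95},{"x":-0.01,"y":0,"z":-0.014,"rx":0,"ry":0,"rz":0,"claw":0.3},{"x":-0.01,"y":0,"z":-0.014,"rx":0,"ry":0,"rz":0,"claw":0.3},{"x":-0.01,"y":0,"z":-0.014,"rx":0,"ry":0,"rz":0,"claw":0.3},{"x":-0.01,"y":0,"z":-0.014,"rx":0,"ry":0,"rz":0,"claw":0.3},{"x":-0.01,"y":0,"z":-0.014,"rx":0,"ry":0,"rz":0,"claw":0.3},{"x":-0.01,"y":0,"z":0.1,"rx":0,"ry":0,"rz":0,"claw":0.3},{"x":-0.01,"y":0,"z":0.3,"rx":0,"ry":0,"rz":0,"claw":0.3}]'
python3 - <<'E'
from h import *
w=capture("wrist");s=sense();print(s["tcp_pos"],s["gripper_width"])
d=search_frame(w,"mark")[:2];print(d)
m=atz(w,d[0]["centre"],s["tcp_pos"][2]+.014);R=np.array(s["ee_rot"]);print("mark in tool",R.T@(m-s["tcp_pos"])*1000)
r=regions_of(w,"slab_center")[0];print(r["conf"],rect(r["region"],w,s["tcp_pos"][2]+.014),s["ee_rot"])
E
```

```text
time_s: 22.9
tcp_pos: [0.4382, 0.3492, 0.0824]
ee_rot: [[-0.985, 0.172, -0.007], [0.172, 0.985, -0.008], [0.005, -0.009, -1.0]]
wrist_force: [0.9, 0.4, -3.9]
gripper_width: 0.639
gripper_force: 30.0
[0.44212675 0.35313297 0.0911429 ] 0.6382620719534774
[{'centre': [324.7, 226.7], 'conf': 0.84}]
mark in tool [ 41.97305336  -3.04004011 -14.17920106]
0.87 [399.2 356.9  81.1  51.4  -9.9] [[-0.98551884  0.16950326  0.0046116 ]
 [ 0.1695197   0.98552079  0.00344068]
 [-0.00396162  0.00417261 -0.99998345]]
```

```bash
cat >> h.py <<'E'
def ring(p,x0=285,x1=375,y0=345,y1=402):
    g=cv2.cvtColor(p["color"],cv2.COLOR_RGB2GRAY)[y0:y1,x0:x1];m=(g>150).astype(np.uint8)
    n,l,s,c=cv2.connectedComponentsWithStats(m)
    return [(s[i].tolist(),(c[i]+[x0,y0]).round(1).tolist()) for i in range(1,n) if s[i,4]>8]
E
python3 - <<'E'
from h import *
w=capture("wrist");s=sense();R=np.array(s["ee_rot"]);print(s["tcp_pos"]);save(w,"w7")
for st,c in ring(w): print(st,c,(R.T@(atz(w,c,s["tcp_pos"][2]+.014)-s["tcp_pos"])*1000).round(1))
E
```

```text
[0.43966801 0.35118157 0.0845691 ]
[19, 30, 39, 27, 330] [323.2, 386.3] [-37.2   2.2 -14.1]
[34, 43, 9, 8, 64] [323.0, 391.3] [-39.8   2.1 -14.1]
```

```bash
python3 -m pendant '[{"x":0,"y":0,"z":0.2,"rx":0,"ry":0,"rz":0,"claw":0.3},{"x":0.034,"y":-0.15,"z":0.2,"rx":0,"ry":0,"rz":0.015,"claw":0.3},{"x":0.034,"y":-0.3,"z":0.2,"rx":0,"ry":0,"rz":0.031,"claw":0.3},{"x":0.034,"y":-0.45,"z":0.2,"rx":0,"ry":0,"rz":0.031,"claw":0.3},{"x":0.034,"y":-0.6,"z":0.2,"rx":0,"ry":0,"rz":0.031,"claw":0.3},{"x":0.034,"y":-0.75,"z":0.2,"rx":0,"ry":0,"rz":0.031,"claw":0.3},{"x":0.034,"y":-0.9,"z":0.2,"rx":0,"ry":0,"rz":0.031,"claw":0.3},{"x":0.034,"y":-1,"z":0.2,"rx":0,"ry":0,"rz":0.031,"claw":0.3}]'
python3 -m pendant '[{"x":0,"y":-0.15,"z":0,"rx":0,"ry":0,"rz":0,"claw":0.3},{"x":0,"y":-0.285,"z":0,"rx":0,"ry":0,"rz":0,"claw":0.3},{"x":0,"y":-0.285,"z":0,"rx":0,"ry":0,"rz":0,"claw":0.3},{"x":0,"y":-0.285,"z":-0.1,"rx":0,"ry":0,"rz":0,"claw":0.3},{"x":0,"y":-0.285,"z":-0.2,"rx":0,"ry":0,"rz":0,"claw":0.3},{"x":0,"y":-0.285,"z":-0.3,"rx":0,"ry":0,"rz":0,"claw":0.3},{"x":0,"y":-0.285,"z":-0.37,"rx":0,"ry":0,"rz":0,"claw":0.3},{"x":0,"y":-0.285,"z":-0.39,"rx":0,"ry":0,"rz":0,"claw":0.3}]'
python3 - <<'E'
from h import *
w=capture("wrist");save(w,"w8");s=sense();R=np.array(s["ee_rot"]);print(s["tcp_pos"],s["gripper_width"],s["wrist_force"],R.round(3).tolist())
for st,c in ring(w): print(st,c,(R.T@(atz(w,c,s["tcp_pos"][2]+.014)-s["tcp_pos"])*1000).round(1))
E
```

```text
time_s: 24.1
tcp_pos: [0.4464, 0.0994, 0.1324]
ee_rot: [[-0.997, 0.076, -0.006], [0.076, 0.997, -0.003], [0.006, -0.003, -1.0]]
wrist_force: [0.0, 1.0, -5.0]
gripper_width: 0.639
gripper_force: 30.0
time_s: 25.1
tcp_pos: [0.4471, 0.0304, 0.0354]
ee_rot: [[-0.997, 0.074, -0.006], [0.074, 0.997, -0.002], [0.005, -0.003, -1.0]]
wrist_force: [-1.1, 0.7, -4.5]
gripper_width: 0.638
gripper_force: 30.0
[0.44758475 0.03055716 0.0356522 ] 0.6413992571788983 [-0.29727271 -0.74429284 -4.6629489 ] [[-0.997, 0.074, -0.004], [0.074, 0.997, -0.002], [0.004, -0.002, -1.0]]
```

View pics/w8.png

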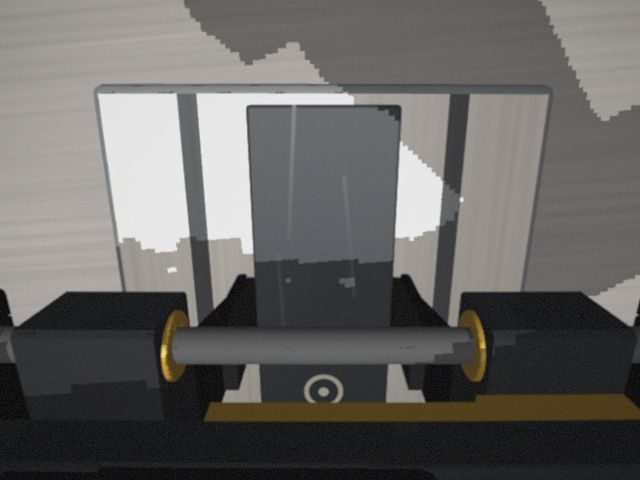

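Here the slab runs along the table and is centred: its near end is (249..400,106), the table's near corners are (97,88) and (551,88), and the ring is at (323,391). I'll measure the shift needed from this same view, so camera bias cancels.

```bash
python3 - <<'E'
from h import *
w=capture("wrist");s=sense();R=np.array(s["ee_rot"]);t=s["tcp_pos"];print(t)
g=cv2.cvtColor(w["color"],cv2.COLOR_RGB2GRAY).astype(float)
f=lambda u,z:(R.T@(atz(w,u,z)-t)*1000).round(1)
col=g[70:125,300:350].mean(1);print(np.round(col).astype(int).tolist())
row=g[180:186].mean(0);d=np.diff(row);print([(i,int(d[i])) for i in np.where(abs(d)>12)[0] if 90<i<560])
for y in(84,88,92): print("edge",y,f((324,y),.025))
print("slab end",f((324,106),t[2]+.014),"corners",f((249,106),t[2]+.014),f((400,106),t[2]+.014))
print("L,R table",f((97,88),.025),f((551,88),.025))
print("dot",f((323.3,391.3),t[2]+.014))
E
```

```text
[0.44829761 0.03073273 0.03660157]
[122, 124, 128, 129, 130, 131, 134, 136, 137, 137, 139, 136, 114, 94, 100, 118, 127, 130, 133, 137, 141, 155, 200, 226, 229, 228, 228, 228, 228, 229, 231, 231, 232, 226, 181, 100, 71, 87, 100, 107, 108, 107, 108, 107, 108, 107, 107, 107, 106, 107, 107, 107, 107, 106, 106]
[(np.int64(105), -21), (np.int64(108), 22), (np.int64(109), 44), (np.int64(110), 27), (np.int64(183), -52), (np.int64(184), -55), (np.int64(185), -15), (np.int64(201), 29), (np.int64(202), 60), (np.int64(203), 35), (np.int64(248), -31), (np.int64(249), -85), (np.int64(250), -30), (np.int64(251), 16), (np.int64(396), 48), (np.int64(397), 66), (np.int64(398), 26), (np.int64(440), -15), (np.int64(441), -47), (np.int64(442), -51), (np.int64(443), -21), (np.int64(459), 25), (np.int64(460), 41), (np.int64(461), 18), (np.int64(534), -20), (np.int64(535), -24)]
edge 84 [89.5  0.8 11.8]
edge 88 [88.   0.8 11.8]
edge 92 [86.5  0.8 11.8]
slab end [ 80.8   0.7 -13.8] corners [ 80.8 -25.3 -13.8] [ 80.8  27.1 -13.8]
L,R table [ 88.4 -91.1  11.9] [88.3 92.4 11.7]
dot [-35.7   0.4 -14.1]
```

```bash
python3 -m pendant '[{"x":0,"y":0,"z":-0.01,"rx":0,"ry":0,"rz":0,"claw":0.3},{"x":0,"y":0,"z":-0.02,"rx":0,"ry":0,"rz":0,"claw":0.3},{"x":0,"y":0,"z":-0.026,"rx":0,"ry":0,"rz":0,"claw":0.3},{"x":0,"y":0,"z":-0.026,"rx":0,"ry":0,"rz":0,"claw":0.3},{"x":0,"y":0,"z":-0.026,"rx":0,"ry":0,"rz":0,"claw":0.8},{"x":0,"y":0,"z":-0.026,"rx":0,"ry":0,"rz":0,"claw":0.8},{"x":0,"y":0,"z":-0.026,"rx":0,"ry":0,"rz":0,"claw":0.8},{"x":0,"y":0,"z":-0.026,"rx":0,"ry":0,"rz":0,"claw":0.8}]'
python3 -m pendant '[{"x":-0.05,"y":0.004,"z":0,"rx":0,"ry":0,"rz":0,"claw":0.8},{"x":-0.1,"y":0.008,"z":0,"rx":0,"ry":0,"rz":0,"claw":0.8},{"x":-0.152,"y":0.011,"z":0,"rx":0,"ry":0,"rz":0,"claw":0.8},{"x":-0.152,"y":0.011,"z":0,"rx":0,"ry":0,"rz":0,"claw":0.8},{"x":-0.152,"y":0.011,"z":0,"rx":0,"ry":0,"rz":0,"claw":0.4},{"x":-0.152,"y":0.011,"z":0,"rx":0,"ry":0,"rz":0,"claw":0.4},{"x":-0.152,"y":0.011,"z":0,"rx":0,"ry":0,"rz":0,"claw":0.4},{"x":-0.152,"y":0.011,"z":0,"rx":0,"ry":0,"rz":0,"claw":0.4}]'
python3 - <<'E'
from h import *
w=capture("wrist");save(w,"w9");s=sense();R=np.array(s["ee_rot"]);t=s["tcp_pos"];print(t,s["gripper_width"],R.round(3).tolist())
g=cv2.cvtColor(w["color"],cv2.COLOR_RGB2GRAY).astype(float)
print(np.round(g[:400,318:332].mean(1)[200:330]).astype(int).tolist())
E
```

```text
time_s: 26.2
tcp_pos: [0.4491, 0.0308, 0.031]
ee_rot: [[-0.997, 0.074, 0.0], [0.074, 0.997, -0.0], [-0.0, -0.0, -1.0]]
wrist_force: [0.5, -0.2, -0.2]
gripper_width: 0.797
gripper_force: 0.0
time_s: 27.2
tcp_pos: [0.4116, 0.0337, 0.0311]
ee_rot: [[-0.997, 0.074, 0.001], [0.074, 0.997, 0.0], [-0.001, 0.0, -1.0]]
wrist_force: [-0.0, 0.7, 0.0]
gripper_width: 0.639
gripper_force: 30.0
[0.41155241 0.03370205 0.03113064] 0.6388207334552132 [[-0.997, 0.074, 0.001], [0.074, 0.997, 0.0], [-0.001, 0.0, -1.0]]
[147, 59, 43, 45, 45, 46, 46, 45, 57, 72, 85, 96, 104, 109, 110, 108, 109, 108, 108, 108, 108, 108, 108, 107, 108, 106, 108, 107, 107, 107, 108, 108, 106, 107, 108, 107, 108, 106, 107, 107, 108, 106, 107, 107, 106, 107, 107, 106, 107, 106, 107, 107, 105, 106, 106, 106, 106, 105, 98, 83, 74, 72, 71, 68, 66, 66, 66, 64, 65, 65, 66, 65, 65, 65, 66, 65, 64, 66, 64, 65, 64, 63, 65, 64, 65, 65, 64, 64, 64, 65, 64, 64, 65, 66, 65, 64, 65, 64, 64, 64, 64, 64, 64, 63, 62, 64, 64, 63, 63, 62, 64, 63, 63, 64, 63, 63, 64, 62, 63, 62, 63, 64, 61, 64, 63, 60, 57, 57, 59, 64]
```

View pics/w9.png

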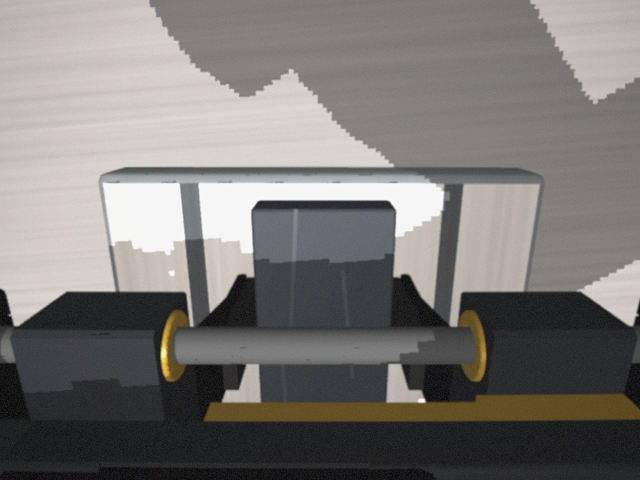

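```bash
python3 - <<'E'
from h import *
w=capture("wrist");s=sense();R=np.array(s["ee_rot"]);t=s["tcp_pos"]
f=lambda u,z:(R.T@(atz(w,u,z)-t)*1000).round(1)
g=cv2.cvtColor(w["color"],cv2.COLOR_RGB2GRAY).astype(float)
print(np.round(g[160:215,270:310].mean(1)).astype(int).tolist())
print("table top edge",f((324,183),.025),"bottom",f((324,168),0),"slab bottom",f((324,200.5),.025),"slab top",f((324,210.5),.043))
print("table L/R",f((100,183),.025),f((543,183),.025))
E
```

```text
[213, 213, 212, 212, 212, 208, 180, 124, 89, 88, 90, 93, 102, 116, 133, 149, 163, 170, 173, 177, 179, 177, 187, 232, 247, 247, 246, 246, 246, 246, 246, 246, 246, 246, 246, 246, 246, 247, 248, 240, 147, 58, 41, 46, 45, 45, 44, 46, 58, 76, 91, 100, 109, 112, 113]
table top edge [49.6  1.   6.1] bottom [52.4  1.  31.1] slab bottom [42.2  1.   6.1] slab top [ 42.2   1.  -11.9]
table L/R [ 49.8 -92.6   6. ] [49.7 92.6  6.1]
```

```bash
python3 -m pendant '[{"x":0.05,"y":-0.006,"z":0,"rx":0,"ry":0,"rz":0,"claw":0.4},{"x":0.1,"y":-0.012,"z":0,"rx":0,"ry":0,"rz":0,"claw":0.4},{"x":0.16,"y":-0.017,"z":0,"rx":0,"ry":0,"rz":0,"claw":0.4},{"x":0.22,"y":-0.022,"z":0,"rx":0,"ry":0,"rz":0,"claw":0.4},{"x":0.28,"y":-0.026,"z":0,"rx":0,"ry":0,"rz":0,"claw":0.4},{"x":0.33,"y":-0.029,"z":0,"rx":0,"ry":0,"rz":0,"claw":0.4},{"x":0.36,"y":-0.031,"z":0,"rx":0,"ry":0,"rz":0,"claw":0.4},{"x":0.36,"y":-0.031,"z":0,"rx":0,"ry":0,"rz":0,"claw":0.4}]'
python3 - <<'E'
from h import *
w=capture("wrist");save(w,"w10");s=sense();R=np.array(s["ee_rot"]);t=s["tcp_pos"];print(t,s["gripper_width"],s["wrist_force"],R.round(3).tolist())
c=capture("scene");save(c,"s10",(220,190,350,310),6)
E
```

```text
time_s: 28.3
tcp_pos: [0.4996, 0.0248, 0.0311]
ee_rot: [[-0.997, 0.075, -0.004], [0.075, 0.997, -0.001], [0.004, -0.002, -1.0]]
wrist_force: [-3.5, 0.0, 5.9]
gripper_width: 0.642
gripper_force: 30.0
[0.49957838 0.02482101 0.03112131] 0.6372999872196259 [-2.72093899 -1.95175896  6.35300493] [[-0.997, 0.075, -0.004], [0.075, 0.997, -0.001], [0.004, -0.002, -1.0]]
```

View pics/s10.png

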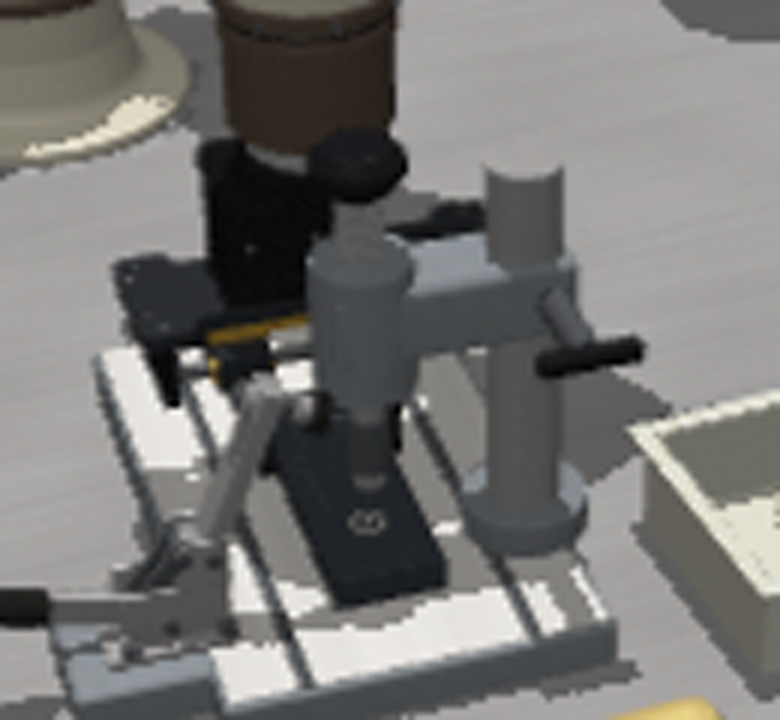

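The scene crop shows the ring at (368,521) with the indenter point at about (369,487) just above it. The clamp is open and the gripper is clear of the arm. I'll check the offset numerically.

```bash
python3 - <<'E'
from h import *
c=capture("scene")
o=np.array([.579,.0205]);th=np.radians(-4.25);R=np.array([[np.cos(th),-np.sin(th)],[np.sin(th),np.cos(th)]])
P=lambda x,y,z:proj(c,np.r_[R@np.array([x,y])/1000+o,z/1000])
crop=lambda u:((u-[220,190])*6).round(0)
for n,q in dict(tip=(0,0,57),under=(0,0,43),knob=(0,0,253),sleevebot=(0,0,125),c1=(90,-95,25),c2=(90,95,25),slabfarL=(40,28,43),slabfarR=(40,-28,43),px5=(5,0,43),py5=(0,5,43),coltop=(0,78,230)).items(): print(n,crop(P(*q)))
g=cv2.cvtColor(c["color"],cv2.COLOR_RGB2GRAY);print(g[266:284,272:291])
E
```

```text
tip [369. 496.]
under [370. 519.]
knob [355. 138.]
sleevebot [364. 379.]
c1 [224. 709.]
c2 [620. 620.]
slabfarL [450. 556.]
slabfarR [336. 580.]
px5 [373. 525.]
py5 [380. 517.]
coltop [523. 155.]
[[ 34  36  34  35  36  36  40  43  43  42  42  41  36  37 119 131 131 131
  131]
 [ 35  35  35  36  34  35  40  42  42  43  41  40  37  36  80 125 131 131
  131]
 [ 36  35  35  35  36  35  39  40  44  42  40  40  36  35  42 122 131 131
  131]
 [ 37  35  35  35  34  35  46  64  61  59  58  67  46  35  35  80 124 131
  131]
 [ 40  35  36  35  35  34  35  72  79  79  76  72  44  35  35  41 122 131
  131]
 [ 38  36  36  35  36  35  36  46  59  62  60  43  35  35  35  34  79 125
  131]
 [ 36  39  36  35  35  35  35  36  38  39  37  35  35  35  35  35  41 120
  131]
 [ 36  40  36  35  35  34  34  35  35  40  35  36  36  34  35  35  35  79
  123]
 [ 36  36  38  37  34  35  35  35  36  36  35  35  35  35  35  35  34  41
  119]
 [ 35  36  36  36  36  35  35  75  63  57  77  62  39  35  36  35  35  36
   80]
 [ 35  35  34  35  35  36  75  66  60 100  59  77  47  35  34  35  34  36
   41]
 [ 34  35  35  35  34  35  79  64  53  65  43 100  56  34  35  35  36  34
   35]
 [ 34  35  36  35  35  35  41  73  82  84  82  55  37  34  35  36  35  36
   34]
 [ 37  36  35  35  35  34  35  40  43  42  43  36  35  35  34  36  35  36
   36]
 [ 30  34  36  35  35  35  35  35  35  35  34  35  35  35  35  35  36  35
   34]
 [ 41  35  35  35  35  35  36  36  36  36  36  35  35  35  36  36  36  36
   36]
 [ 41  30  34  35  34  36  36  36  36  36  35  35  34  35  34  35  35  34
   36]
 [ 60  24  33  36  36  35  36  36  36  33  34  35  35  36  34  35  36  35
   35]]
```

```bash
python3 -m pendant '[{"x":0.008,"y":0,"z":0,"rx":0,"ry":0,"rz":0,"claw":0.4},{"x":0.008,"y":0,"z":0,"rx":0,"ry":0,"rz":0,"claw":0.4},{"x":0.008,"y":0,"z":0,"rx":0,"ry":0,"rz":0,"claw":0.4},{"x":0.008,"y":0,"z":0,"rx":0,"ry":0,"rz":0,"claw":0.4},{"x":0.008,"y":0,"z":0,"rx":0,"ry":0,"rz":0,"claw":0.4},{"x":0.008,"y":0,"z":0,"rx":0,"ry":0,"rz":0,"claw":0.4},{"x":0.008,"y":0,"z":0,"rx":0,"ry":0,"rz":0,"claw":0.8},{"x":0.008,"y":0,"z":0,"rx":0,"ry":0,"rz":0,"claw":0.8}]'
python3 -m pendant '[{"x":0,"y":0,"z":0,"rx":0,"ry":0,"rz":0,"claw":0.8},{"x":-0.05,"y":0.004,"z":0,"rx":0,"ry":0,"rz":0,"claw":0.8},{"x":-0.15,"y":0.011,"z":0,"rx":0,"ry":0,"rz":0,"claw":0.8},{"x":-0.2,"y":0.015,"z":0,"rx":0,"ry":0,"rz":0,"claw":0.8},{"x":-0.2,"y":0.015,"z":0.1,"rx":0,"ry":0,"rz":0,"claw":0.8},{"x":-0.2,"y":0.015,"z":0.3,"rx":0,"ry":0,"rz":0,"claw":0.8},{"x":-0.2,"y":0.015,"z":0.5,"rx":0,"ry":0,"rz":0,"claw":0.8},{"x":-0.2,"y":0.015,"z":0.5,"rx":0,"ry":0,"rz":0,"claw":0.8}]'
python3 - <<'E'
from h import *
w=capture("wrist");save(w,"w11");s=sense();print(s["tcp_pos"],s["gripper_width"])
E
```

```text
time_s: 29.45
tcp_pos: [0.5032, 0.0257, 0.0309]
ee_rot: [[-0.997, 0.074, 0.0], [0.074, 0.997, -0.0], [-0.0, -0.0, -1.0]]
wrist_force: [0.3, 0.3, -0.2]
gripper_width: 0.765
gripper_force: 0.0
time_s: 30.45
tcp_pos: [0.4555, 0.0306, 0.1601]
ee_rot: [[-0.997, 0.073, 0.01], [0.073, 0.997, 0.003], [-0.009, 0.004, -1.0]]
wrist_force: [-0.1, 0.6, -1.0]
gripper_width: 0.798
gripper_force: 0.0
[0.45372917 0.03004991 0.15771981] 0.7997673316620987
```

View pics/w11.png

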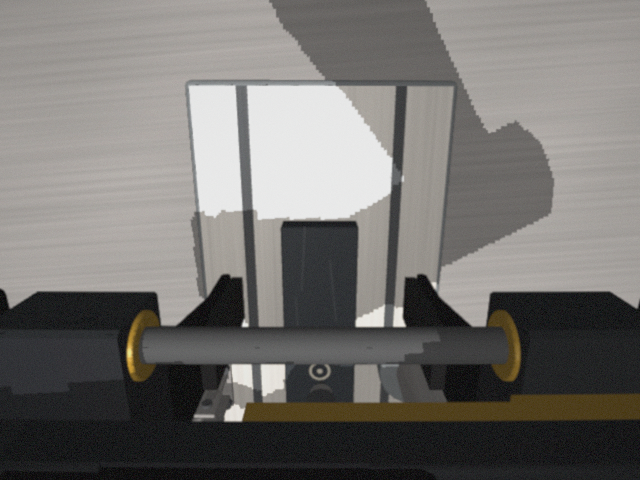

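The table's near edge is at row ~84. The slab's end is at (283..358, ~223), and its ring at (319,371) sits right by the plunger.

```bash
python3 - <<'E'
from h import *
w=capture("wrist");s=sense();R=np.array(s["ee_rot"]);t=s["tcp_pos"]
g=cv2.cvtColor(w["color"],cv2.COLOR_RGB2GRAY).astype(float)
f=lambda u,z:(R.T@(atz(w,u,z)-t)*1000).round(1)
print("col top",np.round(g[76:90,300:340].mean(1)).astype(int).tolist());print("col slab",np.round(g[215:232,300:340].mean(1)).astype(int).tolist())
for r in(120,200):
    row=g[r:r+4].mean(0);d=np.diff(row);print(r,[(int(i),int(d[i])) for i in np.where(abs(d)>15)[0] if 180<i<470])
row=g[250:260].mean(0);d=np.diff(row);print(250,[(int(i),int(d[i])) for i in np.where(abs(d)>15)[0] if 180<i<470])
row=g[300:306].mean(0);d=np.diff(row);print(300,[(int(i),int(d[i])) for i in np.where(abs(d)>15)[0] if 245<i<400])
for st,c in ring(w,300,340,355,400): print(st,c,f(c,.043))
print(f((319,84),.025),f((319,80.5),.0),f((319,221),.025),f((319,226.5),.043))
im=w["color"][350:405,270:370,::-1];cv2.imwrite("pics/w11c.png",cv2.resize(im,None,fx=7,fy=7,interpolation=cv2.INTER_CUBIC))
E
```

```text
col top [137, 141, 143, 147, 147, 148, 143, 126, 110, 125, 136, 143, 163, 205]
col slab [233, 233, 233, 231, 220, 194, 172, 166, 161, 134, 76, 34, 31, 32, 33, 36, 43]
120 [(187, -30), (190, 31), (191, 53), (237, -71), (238, -42), (247, 19), (248, 54), (249, 46), (364, -25), (394, -22), (395, -44), (396, -24), (405, 24), (406, 41), (407, 25), (451, -16), (452, -31), (453, -17)]
200 [(194, -17), (197, 30), (198, 47), (199, 18), (241, -39), (242, -62), (243, -22), (251, 33), (252, 58), (253, 34), (383, -20), (390, -22), (391, -47), (392, -25), (401, 40), (402, 33), (444, -16), (445, -26)]
250 [(193, -27), (194, -19), (202, 25), (203, 33), (244, -29), (245, -41), (246, -16), (254, 33), (255, 41), (256, 18), (280, -19), (281, -44), (282, -35), (357, 22), (358, 46), (359, 35), (387, -16), (388, -38), (389, -30), (397, 17), (398, 35), (399, 28), (440, -21), (441, -18)]
300 [(247, -34), (248, -35), (256, 19), (257, 39), (258, 28), (282, -21), (283, -50), (284, -23), (356, 32), (357, 39), (358, 24), (385, -23), (386, -41), (394, 16), (395, 35), (396, 27)]
[ 94.3  -1.5 131.1] [ 98.1  -1.7 156.1] [ -2.6  -1.8 131.2] [ -1.6  -1.6 113.2]
```

View pics/w11c.png

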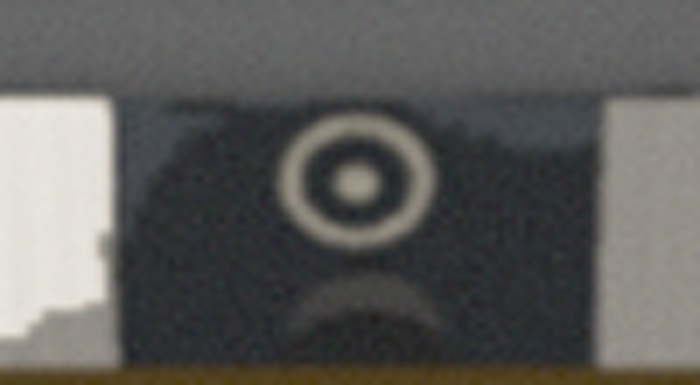

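```bash
python3 - <<'E'
from h import *
w=capture("wrist");s=sense();R=np.array(s["ee_rot"]);t=np.array(s["tcp_pos"])
for x in(-121,-123,-125):
  for z in(.043,.057,.075): 
    P=t+R@np.array([x,-.6,0])/1000;P[2]=z;print(x,z,proj(w,P).round(1))
print("dot",(R.T@(atz(w,(320.7,376.1),.043)-t)*1000).round(1), "w2 origin in tool",(R.T@(np.array([.579,.0205,t[2]])-t)*1000).round(1),t)
E
```

```text
-121 0.043 [321.1 373.8]
-121 0.057 [321.  385.3]
-121 0.075 [320.9 401.5]
-123 0.043 [321.1 376. ]
-123 0.057 [321.  387.5]
-123 0.075 [320.9 403.9]
-125 0.043 [321.1 378.1]
-125 0.057 [321.  389.7]
-125 0.075 [320.9 406.2]
dot [-123.3   -0.9  112.1] w2 origin in tool [-127.2    0.6   -0.2] [0.4521189  0.02937916 0.15530788]
```

```bash
python3 -m pendant '[{"x":0,"y":-0.15,"z":0.2,"rx":0,"ry":0,"rz":0.05,"claw":0.8},{"x":0,"y":-0.35,"z":0.36,"rx":0,"ry":0,"rz":0.1,"claw":0.8},{"x":0,"y":-0.55,"z":0.36,"rx":0,"ry":0,"rz":0.15,"claw":0.8},{"x":0,"y":-0.75,"z":0.36,"rx":0,"ry":0,"rz":0.2,"claw":0.8},{"x":0.1,"y":-0.86,"z":0.36,"rx":0,"ry":0,"rz":0.25,"claw":0.8},{"x":0.2,"y":-0.86,"z":0.36,"rx":0,"ry":0,"rz":0.3,"claw":0.8},{"x":0.3,"y":-0.86,"z":0.36,"rx":0,"ry":0,"rz":0.35,"claw":0.8},{"x":0.4,"y":-0.86,"z":0.36,"rx":0,"ry":0,"rz":0.4,"claw":0.8}]'
python3 -m pendant '[{"x":0.134,"y":0,"z":0,"rx":0,"ry":0,"rz":0.05,"claw":0.6},{"x":0.134,"y":0,"z":0,"rx":0,"ry":0,"rz":0.1,"claw":0.6},{"x":0.134,"y":0,"z":0,"rx":0,"ry":0,"rz":0.1,"claw":0.6},{"x":0.134,"y":0,"z":0,"rx":0,"ry":0,"rz":0.1,"claw":0.6},{"x":0.134,"y":0,"z":0,"rx":0,"ry":0,"rz":0.1,"claw":0.6},{"x":0.134,"y":0,"z":0,"rx":0,"ry":0,"rz":0.1,"claw":0.6},{"x":0.134,"y":0,"z":0,"rx":0,"ry":0,"rz":0.1,"claw":0.6},{"x":0.134,"y":0,"z":0,"rx":0,"ry":0,"rz":0.1,"claw":0.6}]'
python3 - <<'E'
from h import *
w=capture("wrist");save(w,"w12");s=sense();print(s["tcp_pos"],np.round(s["ee_rot"],3).tolist(),np.round(s["joints"],1))
E
```

```text
time_s: 31.6
tcp_pos: [0.553, -0.1856, 0.2435]
ee_rot: [[-0.375, -0.927, -0.005], [-0.927, 0.375, 0.0], [0.001, 0.004, -1.0]]
wrist_force: [0.3, 0.1, -0.8]
gripper_width: 0.798
gripper_force: 0.0
time_s: 32.6
tcp_pos: [0.5865, -0.1855, 0.2462]
ee_rot: [[-0.075, -0.997, 0.0], [-0.997, 0.075, 0.0], [-0.0, -0.0, -1.0]]
wrist_force: [-0.1, -0.3, 0.6]
gripper_width: 0.599
gripper_force: 0.0
[ 0.58652999 -0.1854841   0.24616668] [[-0.074, -0.997, 0.0], [-0.997, 0.074, -0.0], [-0.0, -0.0, -1.0]] [ -2.5  20.2   1.1   0.  -70.9  -1.8]
```

View pics/w12.png

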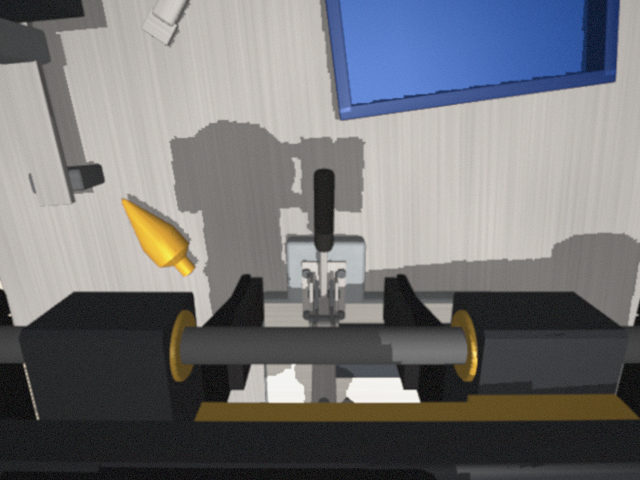

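The black grip runs from (323,170) to (323,250), in line with the tool.

```bash
python3 - <<'E'
from h import *
w=capture("wrist");s=sense();R=np.array(s["ee_rot"]);t=np.array(s["tcp_pos"])
g=cv2.cvtColor(w["color"],cv2.COLOR_RGB2GRAY)
print(g[200:203,300:345].mean(0).astype(int).tolist());print(g[160:180,323].tolist(),g[240:260,323].tolist())
f=lambda u,z:np.r_[(R.T@(atz(w,u,z)-t)*1000).round(1),(atz(w,u,z)*1000).round(1)]
print("outer",f((323.5,169.5),.076),"inner",f((323.5,250),.055),"mid",f((323.5,208),.066))
d=regions_of(w,"handle_grip")
for q in d[:2]:
    v,u=np.where(q["region"]);print(q["conf"],u.min(),u.max(),v.min(),v.max())
E
```

```text
[120, 120, 119, 119, 119, 118, 120, 122, 125, 123, 120, 121, 120, 100, 57, 29, 31, 33, 32, 35, 33, 36, 29, 37, 34, 33, 37, 36, 29, 34, 29, 33, 28, 45, 84, 117, 122, 123, 125, 124, 126, 125, 124, 125, 127]
[126, 125, 125, 127, 124, 124, 122, 111, 80, 42, 32, 36, 36, 32, 40, 36, 37, 35, 35, 37] [48, 48, 53, 53, 49, 48, 50, 54, 51, 47, 55, 73, 136, 181, 195, 193, 193, 195, 196, 193]
outer [  31.2    0.7  170.1  583.5 -216.5   76. ] inner [ -45.5    0.7  191.1  589.2 -140.    55. ] mid [  -3.4    0.7  180.1  586.  -182.    66. ]
0.98 314 335 169 325
```

```bash
cat > g.py <<'E'
from h import *
import pickle,sys
w=capture("wrist");s=sense();t=np.array(s["tcp_pos"])
g=cv2.cvtColor(w["color"],cv2.COLOR_RGB2GRAY)
m=(g<60).astype(np.uint8);m[:,:290]=0;m[:,360:]=0;m[290:]=0
n,l,st,c=cv2.connectedComponentsWithStats(m)
i=1+np.argmax(st[1:,4]);b=st[i];uo=(b[0]+b[2]/2,b[1]);ui=(b[0]+b[2]/2,b[1]+b[3]);print(t,b,uo,ui)
pickle.dump((({k:w[k] for k in("mtx","k1","world_to_cam")}),uo,ui),open(sys.argv[1],"wb"))
E
python3 g.py a.pkl
python3 -m pendant '[{"x":0,"y":-0.08,"z":-0.04,"rx":0,"ry":0,"rz":0,"claw":0.6},{"x":0,"y":-0.16,"z":-0.08,"rx":0,"ry":0,"rz":0,"claw":0.6},{"x":0,"y":-0.2,"z":-0.16,"rx":0,"ry":0,"rz":0,"claw":0.6},{"x":0,"y":-0.2,"z":-0.24,"rx":0,"ry":0,"rz":0,"claw":0.6},{"x":0,"y":-0.2,"z":-0.24,"rx":0,"ry":0,"rz":0,"claw":0.6},{"x":0,"y":-0.2,"z":-0.24,"rx":0,"ry":0,"rz":0,"claw":0.6},{"x":0,"y":-0.2,"z":-0.24,"rx":0,"ry":0,"rz":0,"claw":0.6},{"x":0,"y":-0.2,"z":-0.24,"rx":0,"ry":0,"rz":0,"claw":0.6}]'
python3 g.py b.pkl
python3 - <<'E'
from h import *
import pickle
a=pickle.load(open("a.pkl","rb"));b=pickle.load(open("b.pkl","rb"))
print("outer",tri([(a[0],a[1]),(b[0],b[1])]),"inner",tri([(a[0],a[2]),(b[0],b[2])]))
E
```

```text
[ 0.58656325 -0.1854885   0.2460973 ] [ 314  169   20   82 1514] (np.float64(324.0), np.int32(169)) (np.float64(324.0), np.int32(251))
time_s: 33.8
tcp_pos: [0.5869, -0.2355, 0.1869]
ee_rot: [[-0.074, -0.997, 0.001], [-0.997, 0.074, -0.0], [0.0, -0.001, -1.0]]
wrist_force: [-0.2, 0.1, -0.3]
gripper_width: 0.6
gripper_force: 0.0
[ 0.58680349 -0.23541981  0.1867277 ] [318 248  23  42 868] (np.float64(329.5), np.int32(248)) (np.float64(329.5), np.int32(290))
outer (array([ 0.58329534, -0.21525961,  0.06455537]), [0.0001492302451293909, 0.00014923024512931895]) inner (array([ 0.59465108, -0.0195828 , -0.28606834]), [0.0023040986409563133, 0.002304098640956458])
```

```bash
python3 -m pendant '[{"x":0,"y":0.1,"z":0,"rx":0,"ry":0,"rz":0,"claw":0.6},{"x":0,"y":0.218,"z":-0.1,"rx":0,"ry":0,"rz":0,"claw":0.6},{"x":0,"y":0.218,"z":-0.25,"rx":0,"ry":0,"rz":0,"claw":0.6},{"x":0,"y":0.218,"z":-0.4,"rx":0,"ry":0,"rz":0,"claw":0.6},{"x":0,"y":0.218,"z":-0.5,"rx":0,"ry":0,"rz":0,"claw":0.6},{"x":0,"y":0.218,"z":-0.575,"rx":0,"ry":0,"rz":0,"claw":0.6},{"x":0,"y":0.218,"z":-0.575,"rx":0,"ry":0,"rz":0,"claw":0.5},{"x":0,"y":0.218,"z":-0.575,"rx":0,"ry":0,"rz":0,"claw":0.4}]'
python3 -m pendant '[{"x":0,"y":0,"z":0,"rx":0,"ry":0,"rz":0,"claw":0.3},{"x":0,"y":0,"z":0,"rx":0,"ry":0,"rz":0,"claw":0.2},{"x":0,"y":0,"z":0,"rx":0,"ry":0,"rz":0,"claw":0.15},{"x":0,"y":0,"z":0,"rx":0,"ry":0,"rz":0,"claw":0.1},{"x":0,"y":0,"z":0,"rx":0,"ry":0,"rz":0,"claw":0.1},{"x":0,"y":0,"z":0,"rx":0,"ry":0,"rz":0,"claw":0.1},{"x":0,"y":0,"z":0,"rx":0,"ry":0,"rz":0,"claw":0.1},{"x":0,"y":0,"z":0,"rx":0,"ry":0,"rz":0,"claw":0.1}]'
python3 -c "
from h import *
w=capture('wrist');save(w,'w13',(200,60,440,420),2)
import math
for k in range(9):
  a=math.radians(164.5-80*k/8);r=97.4;y=r*math.cos(a);z=r*math.sin(a);y0=r*math.cos(math.radians(164.5));z0=r*math.sin(math.radians(164.5));dy=y-y0
  print(k,round(dy*.0743/250,3),round(dy*.9972/250,3),round((z-z0)/250,3))
"
```

```text
time_s: 34.85
tcp_pos: [0.5874, -0.181, 0.0434]
ee_rot: [[-0.074, -0.997, 0.002], [-0.997, 0.074, -0.0], [0.0, -0.002, -1.0]]
wrist_force: [0.7, -0.7, 0.8]
gripper_width: 0.465
gripper_force: 0.0
time_s: 35.85
tcp_pos: [0.5866, -0.181, 0.0428]
ee_rot: [[-0.074, -0.997, 0.0], [-0.997, 0.074, -0.0], [0.0, -0.0, -1.0]]
wrist_force: [-1.2, 1.2, 5.9]
gripper_width: 0.199
gripper_force: 30.0
0 0.0 0.0 0.0
1 0.002 0.024 0.064
2 0.004 0.058 0.122
3 0.008 0.102 0.174
4 0.011 0.154 0.217
5 0.016 0.213 0.25
6 0.021 0.277 0.273
7 0.026 0.344 0.284
8 0.031 0.412 0.284
```

```bash
python3 -m pendant '[{"x":0.001,"y":0.012,"z":0.032,"rx":0,"ry":0,"rz":0,"claw":0.1},{"x":0.002,"y":0.024,"z":0.064,"rx":0,"ry":0,"rz":0,"claw":0.1},{"x":0.003,"y":0.04,"z":0.094,"rx":0,"ry":0,"rz":0,"claw":0.1},{"x":0.004,"y":0.058,"z":0.122,"rx":0,"ry":0,"rz":0,"claw":0.1},{"x":0.006,"y":0.079,"z":0.149,"rx":0,"ry":0,"rz":0,"claw":0.1},{"x":0.008,"y":0.102,"z":0.174,"rx":0,"ry":0,"rz":0,"claw":0.1},{"x":0.008,"y":0.102,"z":0.174,"rx":0,"ry":0,"rz":0,"claw":0.1},{"x":0.008,"y":0.102,"z":0.174,"rx":0,"ry":0,"rz":0,"claw":0.1}]'
```

```text
time_s: 36.9
tcp_pos: [0.5885, -0.1549, 0.0858]
ee_rot: [[-0.074, -0.997, 0.0], [-0.997, 0.074, 0.001], [-0.001, 0.0, -1.0]]
wrist_force: [1.5, 2.1, -2.6]
gripper_width: 0.197
gripper_force: 30.0
```

```bash
python3 -m pendant '[{"x":0.002,"y":0.025,"z":0.022,"rx":0,"ry":0,"rz":0,"claw":0.1},{"x":0.004,"y":0.052,"z":0.043,"rx":0,"ry":0,"rz":0,"claw":0.1},{"x":0.006,"y":0.081,"z":0.061,"rx":0,"ry":0,"rz":0,"claw":0.1},{"x":0.008,"y":0.111,"z":0.076,"rx":0,"ry":0,"rz":0,"claw":0.1},{"x":0.011,"y":0.143,"z":0.089,"rx":0,"ry":0,"rz":0,"claw":0.1},{"x":0.013,"y":0.175,"z":0.099,"rx":0,"ry":0,"rz":0,"claw":0.1},{"x":0.013,"y":0.175,"z":0.099,"rx":0,"ry":0,"rz":0,"claw":0.1},{"x":0.013,"y":0.175,"z":0.099,"rx":0,"ry":0,"rz":0,"claw":0.1}]'
```

```text
time_s: 37.9
tcp_pos: [0.5918, -0.1112, 0.1105]
ee_rot: [[-0.074, -0.997, 0.0], [-0.997, 0.074, 0.001], [-0.001, -0.0, -1.0]]
wrist_force: [3.1, 1.2, -9.3]
gripper_width: 0.193
gripper_force: 30.0
```

```bash
python3 -m pendant '[{"x":0.002,"y":0.03,"z":0.008,"rx":0,"ry":0,"rz":0,"claw":0.1},{"x":0.005,"y":0.068,"z":0.014,"rx":0,"ry":0,"rz":0,"claw":0.1},{"x":0.008,"y":0.105,"z":0.015,"rx":0,"ry":0,"rz":0,"claw":0.1},{"x":0.01,"y":0.135,"z":0.014,"rx":0,"ry":0,"rz":0,"claw":0.1},{"x":0.011,"y":0.15,"z":0.013,"rx":0,"ry":0,"rz":0,"claw":0.1},{"x":0.011,"y":0.155,"z":0.013,"rx":0,"ry":0,"rz":0,"claw":0.1},{"x":0.011,"y":0.155,"z":0.013,"rx":0,"ry":0,"rz":0,"claw":0.1},{"x":0.011,"y":0.155,"z":0.013,"rx":0,"ry":0,"rz":0,"claw":0.1}]'
```

```text
time_s: 38.9
tcp_pos: [0.5946, -0.0744, 0.1145]
ee_rot: [[-0.074, -0.997, -0.0], [-0.997, 0.074, -0.002], [0.002, -0.0, -1.0]]
wrist_force: [4.0, -4.3, -6.6]
gripper_width: 0.201
gripper_force: 30.0
```

```bash
python3 -m pendant '[{"x":0,"y":0.012,"z":0,"rx":0,"ry":0,"rz":0,"claw":0.1},{"x":0,"y":0.024,"z":0,"rx":0,"ry":0,"rz":0,"claw":0.1},{"x":0,"y":0.024,"z":0,"rx":0,"ry":0,"rz":0,"claw":0.1},{"x":0,"y":0.024,"z":0,"rx":0,"ry":0,"rz":0,"claw":0.1},{"x":0,"y":0.024,"z":0,"rx":0,"ry":0,"rz":0,"claw":0.1},{"x":0,"y":0.024,"z":0,"rx":0,"ry":0,"rz":0,"claw":0.1},{"x":0,"y":0.024,"z":0,"rx":0,"ry":0,"rz":0,"claw":0.1},{"x":0,"y":0.024,"z":0,"rx":0,"ry":0,"rz":0,"claw":0.1}]'
```

```text
time_s: 39.9
tcp_pos: [0.5949, -0.0696, 0.1142]
ee_rot: [[-0.075, -0.997, 0.0], [-0.997, 0.075, -0.003], [0.003, -0.001, -1.0]]
wrist_force: [6.0, -9.3, -10.1]
gripper_width: 0.201
gripper_force: 30.0
```

```bash
python3 -m pendant '[{"x":0,"y":0.008,"z":0,"rx":0,"ry":0,"rz":0,"claw":0.1},{"x":0,"y":0.016,"z":0,"rx":0,"ry":0,"rz":0,"claw":0.1},{"x":0,"y":0.024,"z":0,"rx":0,"ry":0,"rz":0,"claw":0.1},{"x":0,"y":0.024,"z":0,"rx":0,"ry":0,"rz":0,"claw":0.1},{"x":0,"y":0.024,"z":0,"rx":0,"ry":0,"rz":0,"claw":0.1},{"x":0,"y":0.024,"z":0,"rx":0,"ry":0,"rz":0,"claw":0.5},{"x":0,"y":0.024,"z":0,"rx":0,"ry":0,"rz":0,"claw":0.5},{"x":0,"y":0.024,"z":0,"rx":0,"ry":0,"rz":0,"claw":0.5}]'
python3 -m pendant '[{"x":0,"y":0,"z":0.1,"rx":0,"ry":0,"rz":0,"claw":0.5},{"x":0,"y":0,"z":0.3,"rx":0,"ry":0,"rz":0,"claw":0.5},{"x":0,"y":0,"z":0.5,"rx":0,"ry":0,"rz":0,"claw":0.5},{"x":0,"y":-0.1,"z":0.7,"rx":0,"ry":0,"rz":0,"claw":0.5},{"x":0,"y":-0.25,"z":0.8,"rx":0,"ry":0,"rz":0,"claw":0.3},{"x":0,"y":-0.4,"z":0.8,"rx":0,"ry":0,"rz":0,"claw":0.1},{"x":0,"y":-0.5,"z":0.8,"rx":0,"ry":0,"rz":0,"claw":0},{"x":0,"y":-0.5,"z":0.8,"rx":0,"ry":0,"rz":0,"claw":0}]'
python3 - <<'E'
from h import *
c=capture("scene");t=capture("top");a=c["color"][190:310,200:350,::-1]
b=t["color"][225:315,290:450,::-1]
A=cv2.resize(a,(400,320),interpolation=cv2.INTER_CUBIC);B=cv2.resize(b,(400,225),interpolation=cv2.INTER_CUBIC)
w=capture("wrist");C=cv2.resize(w["color"][:,:,::-1],(400,300));
im=np.zeros((560,800,3),np.uint8);im[:320,:400]=A;im[:225,400:]=B;im[230:530,400:]=C;cv2.imwrite("pics/chk.png",im);print(sense()["tcp_pos"])
E
```

```text
time_s: 40.9
tcp_pos: [0.5948, -0.0603, 0.115]
ee_rot: [[-0.074, -0.997, 0.001], [-0.997, 0.074, 0.0], [-0.0, -0.001, -1.0]]
wrist_force: [-0.4, 0.7, 0.4]
gripper_width: 0.443
gripper_force: 0.0
time_s: 41.9
tcp_pos: [0.5943, -0.1866, 0.3141]
ee_rot: [[-0.076, -0.997, -0.0], [-0.997, 0.076, 0.0], [-0.0, 0.0, -1.0]]
wrist_force: [0.2, -0.1, -0.1]
gripper_width: 0.131
gripper_force: 0.0
[ 0.59456629 -0.18491741  0.3140399 ]
```

View pics/chk.png

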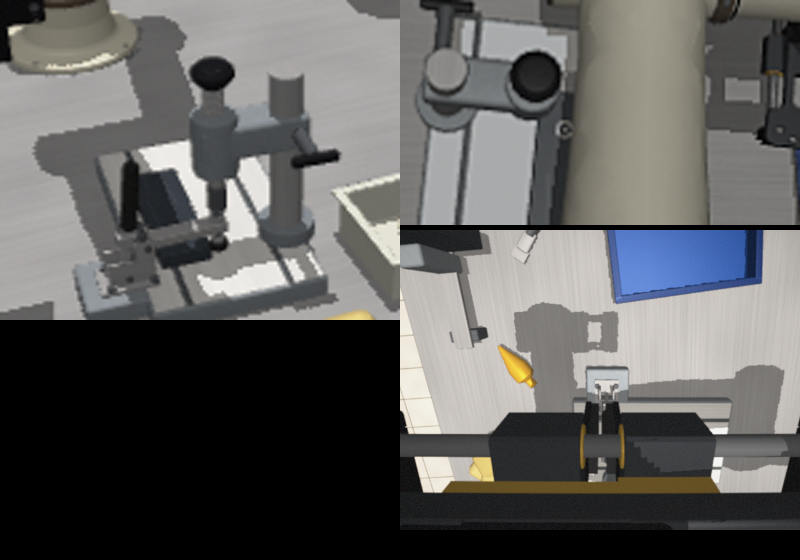

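The check picture shows the slab was knocked towards -y: its ring is at top-view pixel (356,277) and the clamp foot at (220,243) in the inset rests on bare table. The plunger hasn't been pressed, so I'll reopen the clamp, realign the slab and lock again.

```bash
python3 -m pendant '[{"x":0,"y":0.1,"z":0,"rx":0,"ry":0,"rz":0,"claw":0.5},{"x":0,"y":0.3,"z":0,"rx":0,"ry":0,"rz":0,"claw":0.5},{"x":0,"y":0.432,"z":0,"rx":0,"ry":0,"rz":0,"claw":0.5},{"x":0,"y":0.432,"z":-0.2,"rx":0,"ry":0,"rz":0,"claw":0.5},{"x":0,"y":0.432,"z":-0.4,"rx":0,"ry":0,"rz":0,"claw":0.5},{"x":0,"y":0.432,"z":-0.6,"rx":0,"ry":0,"rz":0,"claw":0.5},{"x":0,"y":0.432,"z":-0.75,"rx":0,"ry":0,"rz":0,"claw":0.5},{"x":0,"y":0.432,"z":-0.8,"rx":0,"ry":0,"rz":0,"claw":0.5}]'
python3 -m pendant '[{"x":0,"y":0,"z":0,"rx":0,"ry":0,"rz":0,"claw":0.3},{"x":0,"y":0,"z":0,"rx":0,"ry":0,"rz":0,"claw":0.1},{"x":0,"y":0,"z":0,"rx":0,"ry":0,"rz":0,"claw":0.1},{"x":0,"y":0,"z":0,"rx":0,"ry":0,"rz":0,"claw":0.1},{"x":0,"y":0,"z":0,"rx":0,"ry":0,"rz":0,"claw":0.1},{"x":0,"y":0,"z":0,"rx":0,"ry":0,"rz":0,"claw":0.1},{"x":0,"y":0,"z":0,"rx":0,"ry":0,"rz":0,"claw":0.1},{"x":0,"y":0,"z":0,"rx":0,"ry":0,"rz":0,"claw":0.1}]'
python3 - <<'E'
import numpy as np
h=np.array([-.0875,.036]);r=.0974
y0,z0=-.0775,.133
for a in list(range(84,165,5))+[166]:
    y=h[0]+r*np.cos(np.radians(a));z=h[1]+r*np.sin(np.radians(a));print(a,round((y-y0)*.0743/.25,3),round((y-y0)/.25,3),round((z-z0)/.25,3))
E
```

```text
time_s: 43.05
tcp_pos: [0.5931, -0.0769, 0.1116]
ee_rot: [[-0.073, -0.997, -0.005], [-0.997, 0.073, -0.0], [0.001, 0.005, -1.0]]
wrist_force: [0.3, -0.5, 0.0]
gripper_width: 0.497
gripper_force: 0.0
time_s: 44.05
tcp_pos: [0.5945, -0.0779, 0.1152]
ee_rot: [[-0.074, -0.997, 0.001], [-0.997, 0.074, 0.0], [-0.0, -0.001, -1.0]]
wrist_force: [-3.1, 2.1, 7.4]
gripper_width: 0.198
gripper_force: 30.0
84 0.0 0.001 -0.001
89 -0.002 -0.033 0.002
94 -0.005 -0.067 0.001
99 -0.008 -0.101 -0.003
104 -0.01 -0.134 -0.01
109 -0.012 -0.167 -0.02
114 -0.015 -0.198 -0.032
119 -0.017 -0.229 -0.047
124 -0.019 -0.258 -0.065
129 -0.021 -0.285 -0.085
134 -0.023 -0.311 -0.108
139 -0.025 -0.334 -0.132
144 -0.026 -0.355 -0.159
149 -0.028 -0.374 -0.187
154 -0.029 -0.39 -0.217
159 -0.03 -0.404 -0.248
164 -0.031 -0.415 -0.281
166 -0.031 -0.418 -0.294
```

```bash
python3 -m pendant '[{"x":-0.002,"y":-0.033,"z":-0.001,"rx":0,"ry":0,"rz":0,"claw":0.1},{"x":-0.005,"y":-0.067,"z":-0.002,"rx":0,"ry":0,"rz":0,"claw":0.1},{"x":-0.008,"y":-0.101,"z":-0.006,"rx":0,"ry":0,"rz":0,"claw":0.1},{"x":-0.01,"y":-0.134,"z":-0.013,"rx":0,"ry":0,"rz":0,"claw":0.1},{"x":-0.012,"y":-0.167,"z":-0.023,"rx":0,"ry":0,"rz":0,"claw":0.1},{"x":-0.015,"y":-0.198,"z":-0.035,"rx":0,"ry":0,"rz":0,"claw":0.1},{"x":-0.017,"y":-0.229,"z":-0.05,"rx":0,"ry":0,"rz":0,"claw":0.1},{"x":-0.019,"y":-0.258,"z":-0.068,"rx":0,"ry":0,"rz":0,"claw":0.1}]'
python3 -m pendant '[{"x":-0.002,"y":-0.027,"z":-0.02,"rx":0,"ry":0,"rz":0,"claw":0.1},{"x":-0.004,"y":-0.053,"z":-0.043,"rx":0,"ry":0,"rz":0,"claw":0.1},{"x":-0.006,"y":-0.076,"z":-0.067,"rx":0,"ry":0,"rz":0,"claw":0.1},{"x":-0.007,"y":-0.097,"z":-0.094,"rx":0,"ry":0,"rz":0,"claw":0.1},{"x":-0.009,"y":-0.116,"z":-0.122,"rx":0,"ry":0,"rz":0,"claw":0.1},{"x":-0.01,"y":-0.132,"z":-0.152,"rx":0,"ry":0,"rz":0,"claw":0.1},{"x":-0.011,"y":-0.146,"z":-0.183,"rx":0,"ry":0,"rz":0,"claw":0.1},{"x":-0.012,"y":-0.157,"z":-0.216,"rx":0,"ry":0,"rz":0,"claw":0.1}]'
python3 -m pendant '[{"x":0,"y":-0.003,"z":-0.012,"rx":0,"ry":0,"rz":0,"claw":0.1},{"x":0,"y":-0.005,"z":-0.024,"rx":0,"ry":0,"rz":0,"claw":0.1},{"x":0,"y":-0.005,"z":-0.024,"rx":0,"ry":0,"rz":0,"claw":0.1},{"x":0,"y":-0.005,"z":-0.024,"rx":0,"ry":0,"rz":0,"claw":0.1},{"x":0,"y":-0.005,"z":-0.024,"rx":0,"ry":0,"rz":0,"claw":0.1},{"x":0,"y":-0.005,"z":-0.024,"rx":0,"ry":0,"rz":0,"claw":0.1},{"x":0,"y":-0.005,"z":-0.024,"rx":0,"ry":0,"rz":0,"claw":0.1},{"x":0,"y":-0.005,"z":-0.024,"rx":0,"ry":0,"rz":0,"claw":0.1}]'
```

```text
time_s: 45.05
tcp_pos: [0.5895, -0.1443, 0.1002]
ee_rot: [[-0.074, -0.997, 0.001], [-0.997, 0.074, -0.003], [0.003, -0.001, -1.0]]
wrist_force: [-7.1, -4.1, 14.7]
gripper_width: 0.193
gripper_force: 30.0
time_s: 46.05
tcp_pos: [0.5861, -0.1881, 0.0468]
ee_rot: [[-0.074, -0.997, 0.0], [-0.997, 0.074, -0.007], [0.007, -0.001, -1.0]]
wrist_force: [-7.5, -20.9, 14.6]
gripper_width: 0.199
gripper_force: 30.0
time_s: 47.05
tcp_pos: [0.586, -0.1899, 0.0402]
ee_rot: [[-0.075, -0.997, -0.001], [-0.997, 0.075, -0.007], [0.007, -0.0, -1.0]]
wrist_force: [-7.5, -22.5, 10.5]
gripper_width: 0.192
gripper_force: 30.0
```

```bash
python3 -m pendant '[{"x":0,"y":0,"z":0,"rx":0,"ry":0,"rz":0,"claw":0.5},{"x":0,"y":0,"z":0,"rx":0,"ry":0,"rz":0,"claw":0.6},{"x":0,"y":0,"z":0.2,"rx":0,"ry":0,"rz":0,"claw":0.6},{"x":0,"y":0,"z":0.4,"rx":0,"ry":0,"rz":0,"claw":0.6},{"x":0,"y":0.02,"z":0.6,"rx":0,"ry":0,"rz":0,"claw":0.6},{"x":0,"y":0.02,"z":0.83,"rx":0,"ry":0,"rz":0,"claw":0.6},{"x":0,"y":0.02,"z":0.83,"rx":0,"ry":0,"rz":0,"claw":0.6},{"x":0,"y":0.02,"z":0.83,"rx":0,"ry":0,"rz":0,"claw":0.6}]'
python3 g.py c.pkl
python3 - <<'E'
from h import *
import pickle
for n in "ac":
    a=pickle.load(open(n+".pkl","rb"));print(n,atz(a[0],a[1],.07),atz(a[0],a[2],.055))
E
```

```text
time_s: 48.05
tcp_pos: [0.5867, -0.1771, 0.2438]
ee_rot: [[-0.074, -0.997, -0.0], [-0.997, 0.074, 0.001], [-0.001, 0.0, -1.0]]
wrist_force: [0.2, -0.7, -1.2]
gripper_width: 0.601
gripper_force: 0.0
[ 0.58628502 -0.17723067  0.24282058] [ 313  169   22   81 1557] (np.float64(324.0), np.int32(169)) (np.float64(324.0), np.int32(250))
a [ 0.58310129 -0.21601396  0.07      ] [ 0.58878125 -0.13906154  0.055     ]
c [ 0.58321482 -0.20779104  0.07      ] [ 0.58872209 -0.13225773  0.055     ]
```

```bash
python3 g.py c.pkl
python3 - <<'E'
from h import *
import pickle
for n in "ac":
    a=pickle.load(open(n+".pkl","rb"));print(n,atz(a[0],a[1],.07),atz(a[0],a[2],.055))
t=capture("top");w=capture("wrist")
d=search_frame(t,"mark")[:2];print([(x["centre"],x["conf"],atz(t,x["centre"],.043).round(4)) for x in d])
x,y,th=.577,.0205,np.radians(-4.25)
for q in regions_of(t,"slab_center")[:2]:
    r=rect(q["region"],t,.043);print(q["conf"],r)
g=cv2.cvtColor(t["color"],cv2.COLOR_RGB2GRAY);print(sense()["joints"].round(1))
E
```

```text
[ 0.5861522  -0.17741215  0.24247204] [ 312  169   22   81 1556] (np.float64(323.0), np.int32(169)) (np.float64(323.0), np.int32(250))
a [ 0.58310129 -0.21601396  0.07      ] [ 0.58878125 -0.13906154  0.055     ]
c [ 0.58324271 -0.20813809  0.07      ] [ 0.588804   -0.13281527  0.055     ]
[([345.8, 296.5], 0.78, array([0.5069, 0.0008, 0.043 ]))]
0.67 [509.   -1.1 140.1  20.7  -4.3]
0.26 [610.6   8.6  50.6  47.5   1. ]
[ -1.8  20.2   0.6  -0.  -70.6  -2.5]
```

```bash
python3 -m pendant '[{"x":0.006,"y":-0.08,"z":0,"rx":0,"ry":0,"rz":0,"claw":0},{"x":0.006,"y":-0.08,"z":-0.1,"rx":0,"ry":0,"rz":0,"claw":0},{"x":0.006,"y":-0.08,"z":-0.3,"rx":0,"ry":0,"rz":0,"claw":0},{"x":0.006,"y":-0.08,"z":-0.45,"rx":0,"ry":0,"rz":0,"claw":0},{"x":0.006,"y":-0.08,"z":-0.54,"rx":0,"ry":0,"rz":0,"claw":0},{"x":0.006,"y":-0.08,"z":-0.58,"rx":0,"ry":0,"rz":0,"claw":0},{"x":0.006,"y":-0.08,"z":-0.6,"rx":0,"ry":0,"rz":0,"claw":0},{"x":0.006,"y":-0.08,"z":-0.62,"rx":0,"ry":0,"rz":0,"claw":0}]'
python3 -m pendant '[{"x":0,"y":0,"z":-0.01,"rx":0,"ry":0,"rz":0,"claw":0},{"x":0,"y":0,"z":-0.02,"rx":0,"ry":0,"rz":0,"claw":0},{"x":0,"y":0,"z":-0.03,"rx":0,"ry":0,"rz":0,"claw":0},{"x":0,"y":0,"z":-0.04,"rx":0,"ry":0,"rz":0,"claw":0},{"x":0,"y":0,"z":-0.05,"rx":0,"ry":0,"rz":0,"claw":0},{"x":0,"y":0,"z":-0.05,"rx":0,"ry":0,"rz":0,"claw":0},{"x":0,"y":0,"z":-0.05,"rx":0,"ry":0,"rz":0,"claw":0},{"x":0,"y":0,"z":-0.05,"rx":0,"ry":0,"rz":0,"claw":0}]'
```

```text
time_s: 49.35
tcp_pos: [0.5892, -0.1984, 0.0903]
ee_rot: [[-0.074, -0.997, 0.003], [-0.997, 0.074, -0.001], [0.0, -0.003, -1.0]]
wrist_force: [-1.4, 0.0, 0.1]
gripper_width: 0.009
gripper_force: 0.3
time_s: 50.35
tcp_pos: [0.5886, -0.1981, 0.0783]
ee_rot: [[-0.074, -0.997, 0.001], [-0.997, 0.074, -0.001], [0.001, -0.001, -1.0]]
wrist_force: [-1.1, 0.4, 7.5]
gripper_width: 0.006
gripper_force: 3.6
```

```bash
python3 -m pendant '[{"x":0,"y":0,"z":-0.01,"rx":0,"ry":0,"rz":0,"claw":0},{"x":0,"y":0,"z":-0.02,"rx":0,"ry":0,"rz":0,"claw":0},{"x":0,"y":0,"z":-0.02,"rx":0,"ry":0,"rz":0,"claw":0},{"x":0,"y":0,"z":-0.02,"rx":0,"ry":0,"rz":0,"claw":0},{"x":0,"y":0,"z":-0.02,"rx":0,"ry":0,"rz":0,"claw":0},{"x":0,"y":0,"z":-0.02,"rx":0,"ry":0,"rz":0,"claw":0},{"x":0,"y":0,"z":-0.02,"rx":0,"ry":0,"rz":0,"claw":0},{"x":0,"y":0,"z":-0.02,"rx":0,"ry":0,"rz":0,"claw":0}]'
python3 -m pendant '[{"x":0,"y":0,"z":0.1,"rx":0,"ry":0,"rz":0,"claw":0},{"x":0,"y":0,"z":0.3,"rx":0,"ry":0,"rz":0,"claw":0},{"x":0,"y":0,"z":0.5,"rx":0,"ry":0,"rz":0,"claw":0.6},{"x":-0.008,"y":0.047,"z":0.69,"rx":0,"ry":0,"rz":0,"claw":0.6},{"x":-0.008,"y":0.047,"z":0.69,"rx":0,"ry":0,"rz":0,"claw":0.6},{"x":-0.008,"y":0.047,"z":0.69,"rx":0,"ry":0,"rz":0,"claw":0.6},{"x":-0.008,"y":0.047,"z":0.69,"rx":0,"ry":0,"rz":0,"claw":0.6},{"x":-0.008,"y":0.047,"z":0.69,"rx":0,"ry":0,"rz":0,"claw":0.6}]'
python3 g.py c.pkl
python3 - <<'E'
from h import *
import pickle
for n in "ac":
    a=pickle.load(open(n+".pkl","rb"));print(n,atz(a[0],a[1],.07),atz(a[0],a[2],.055))
E
```

```text
time_s: 51.35
tcp_pos: [0.5889, -0.1983, 0.0775]
ee_rot: [[-0.072, -0.997, 0.002], [-0.997, 0.072, -0.002], [0.002, -0.002, -1.0]]
wrist_force: [-8.3, 5.3, 24.0]
gripper_width: 0.006
gripper_force: 12.3
time_s: 52.35
tcp_pos: [0.5859, -0.1863, 0.2428]
ee_rot: [[-0.075, -0.997, -0.003], [-0.997, 0.075, 0.0], [-0.0, 0.003, -1.0]]
wrist_force: [-0.1, 0.6, -0.2]
gripper_width: 0.563
gripper_force: 0.0
[ 0.58597155 -0.1863098   0.24312009] [ 313  171   20   82 1544] (np.float64(323.0), np.int32(171)) (np.float64(323.0), np.int32(253))
a [ 0.58310129 -0.21601396  0.07      ] [ 0.58878125 -0.13906154  0.055     ]
c [ 0.58285479 -0.21567645  0.07      ] [ 0.58856357 -0.13912941  0.055     ]
```

```bash
python3 -m pendant '[{"x":-0.1,"y":0,"z":0.1,"rx":0,"ry":0,"rz":-0.05,"claw":0.85},{"x":-0.3,"y":0,"z":0.1,"rx":0,"ry":0,"rz":-0.1,"claw":0.85},{"x":-0.5,"y":0.1,"z":0.1,"rx":0,"ry":0,"rz":-0.15,"claw":0.85},{"x":-0.54,"y":0.3,"z":0.1,"rx":0,"ry":0,"rz":-0.2,"claw":0.85},{"x":-0.54,"y":0.5,"z":0.1,"rx":0,"ry":0,"rz":-0.25,"claw":0.85},{"x":-0.54,"y":0.7,"z":0.1,"rx":0,"ry":0,"rz":-0.3,"claw":0.85},{"x":-0.54,"y":0.8,"z":0.1,"rx":0,"ry":0,"rz":-0.35,"claw":0.85},{"x":-0.54,"y":0.8,"z":0.1,"rx":0,"ry":0,"rz":-0.4,"claw":0.85}]'
python3 -m pendant '[{"x":0,"y":0,"z":0,"rx":0,"ry":0,"rz":-0.05,"claw":0.85},{"x":0,"y":0,"z":0,"rx":0,"ry":0,"rz":-0.1,"claw":0.85},{"x":0,"y":0,"z":0,"rx":0,"ry":0,"rz":-0.1,"claw":0.85},{"x":0,"y":0,"z":0,"rx":0,"ry":0,"rz":-0.1,"claw":0.85},{"x":0,"y":0,"z":0,"rx":0,"ry":0,"rz":-0.1,"claw":0.85},{"x":0,"y":0,"z":0,"rx":0,"ry":0,"rz":-0.1,"claw":0.85},{"x":0,"y":0,"z":0,"rx":0,"ry":0,"rz":-0.1,"claw":0.85},{"x":0,"y":0,"z":0,"rx":0,"ry":0,"rz":-0.1,"claw":0.85}]'
cat > v.py <<'E'
from h import *
# slab + table in tool frame from a wrist view (tool yaw = stand yaw): nominal table edge = top edge + 2.5
w=capture("wrist");s=sense();R=np.array(s["ee_rot"]);t=np.array(s["tcp_pos"]);print(t.round(4),R[:2,:2].round(3).tolist())
f=lambda u,z:(R.T@(atz(w,u,z)-t)*1000).round(1)
for d in regions_of(w,"slab_center")[:1]:
    m=d["region"].astype(np.uint8);m[318:]=0;v,u=np.where(m);print("slab",round(d["conf"],2),"rows",v.min(),v.max(),"end",f((u[v==v.min()].mean(),v.min()),.025))
    for r in np.linspace(v.min()+10,v.max()-4,4).astype(int):
        q=u[v==r]; print(r,q.min(),q.max(),f((q.min()-.5,r),.043)[:2],f((q.max()+.5,r),.043)[:2])
g=cv2.cvtColor(w["color"],cv2.COLOR_RGB2GRAY).astype(float)
for r in(120,160,200):
    row=g[r:r+4].mean(0);dd=np.diff(row);i=np.where(abs(dd)>14)[0];print(r,[(int(k),int(dd[k])) for k in i if 150<k<500])
for st,c in ring(w,260,380,350,403): print("ring",st,c,f(c,.043))
print("colmean",[int(x) for x in g[60:130,300:340].mean(1)])
E
python3 v.py
```

```text
time_s: 53.4
tcp_pos: [0.4512, 0.0153, 0.2691]
ee_rot: [[-0.972, -0.235, -0.0], [-0.235, 0.972, 0.0], [0.0, 0.0, -1.0]]
wrist_force: [-0.0, -0.6, 0.7]
gripper_width: 0.853
gripper_force: 0.0
time_s: 54.4
tcp_pos: [0.4513, 0.0138, 0.2693]
ee_rot: [[-0.997, 0.074, 0.0], [0.074, 0.997, 0.0], [-0.0, 0.0, -1.0]]
wrist_force: [-1.2, -0.1, 0.6]
gripper_width: 0.85
gripper_force: 0.0
[0.4513 0.0138 0.2693] [[-0.997, 0.074], [0.074, 0.997]]
slab 0.74 rows 180 317 end [ 11.4 -24.1 244.3]
190 269 326 [  4.7 -52.1] [4.7 3.9]
231 270 326 [-36.6 -52.7] [-36.6   3.9]
272 272 326 [-80.4 -52.3] [-80.4   4. ]
313 274 325 [-127.   -51.9] [-127.     3.1]
120 [(241, -23), (244, 45), (245, 40), (278, -60), (279, -40), (285, 30), (286, 53), (287, 32), (348, -15), (350, -24), (392, -31), (393, -41), (400, 40), (401, 35), (433, -22), (434, -28), (436, 30), (437, 31)]
160 [(243, -17), (244, -17), (246, 43), (247, 39), (279, -50), (280, -50), (286, 34), (287, 58), (288, 26), (372, -29), (373, -15), (390, -28), (391, -41), (397, 17), (398, 43), (399, 30), (430, -17), (431, -28), (432, -17), (483, 32), (484, 17)
[... 449 characters left out ...]
] [-220.4   61.3  226.3]
ring [66, 35, 49, 16, 293] [351.7, 391.3] [-225.3   32.8  226.3]
ring [39, 37, 5, 6, 25] [301.0, 389.6] [-223.   -24.4  226.3]
ring [15, 40, 12, 12, 108] [280.2, 396.0] [-231.6  -48.1  226.3]
ring [28, 44, 23, 8, 126] [298.2, 398.4] [-234.8  -27.7  226.3]
ring [7, 46, 7, 6, 34] [270.1, 398.7] [-235.3  -59.7  226.3]
colmean [112, 112, 115, 118, 121, 123, 124, 124, 124, 125, 126, 125, 126, 128, 128, 129, 130, 131, 133, 135, 135, 134, 135, 139, 141, 140, 140, 143, 143, 144, 146, 149, 138, 113, 122, 137, 164, 205, 222, 225, 226, 226, 227, 228, 230, 231, 231, 231, 231, 231, 231, 231, 231, 231, 231, 231, 231, 231, 232, 232, 232, 232, 232, 232, 232, 232, 232, 232, 232, 232]
```

```bash
python3 -m pendant '[{"x":0.115,"y":-0.106,"z":0,"rx":0,"ry":0,"rz":0,"claw":0.85},{"x":0.115,"y":-0.106,"z":-0.15,"rx":0,"ry":0,"rz":0,"claw":0.85},{"x":0.115,"y":-0.106,"z":-0.35,"rx":0,"ry":0,"rz":0,"claw":0.85},{"x":0.115,"y":-0.106,"z":-0.55,"rx":0,"ry":0,"rz":0,"claw":0.85},{"x":0.115,"y":-0.106,"z":-0.75,"rx":0,"ry":0,"rz":0,"claw":0.85},{"x":0.115,"y":-0.106,"z":-0.88,"rx":0,"ry":0,"rz":0,"claw":0.85},{"x":0.115,"y":-0.106,"z":-0.953,"rx":0,"ry":0,"rz":0,"claw":0.85},{"x":0.115,"y":-0.106,"z":-0.953,"rx":0,"ry":0,"rz":0,"claw":0.85}]'
python3 v.py | grep -v ring
```

```text
time_s: 55.5
tcp_pos: [0.4792, -0.013, 0.0298]
ee_rot: [[-0.997, 0.074, -0.003], [0.074, 0.997, -0.001], [0.003, -0.001, -1.0]]
wrist_force: [-0.1, 0.4, 0.2]
gripper_width: 0.85
gripper_force: 0.0
[ 0.4802 -0.0127  0.0309] [[-0.997, 0.074], [0.074, 0.997]]
slab 0.81 rows 201 317 end [43.2 -7.6  6. ]
211 249 393 [ 43.3 -27.8] [43.3 26.8]
245 249 393 [ 29.8 -28.5] [29.8 27.4]
279 251 391 [ 15.6 -28.4] [15.6 27.3]
313 253 391 [  0.7 -28.4] [ 0.7 28. ]
120 [(188, -14), (189, -28), (194, 17), (195, 48), (196, 28), (276, -58), (277, -46), (295, 20), (296, 57), (297, 41), (419, -19), (420, -30)]
160 [(192, -30), (198, 33), (199, 44), (277, -49), (278, -51), (279, -14), (296, 50), (297, 53), (449, -17), (450, -24)]
200 [(196, -27), (201, 31), (202, 52), (253, -22), (254, -36), (255, -24), (256, -21), (278, -14), (279, -23), (297, 22), (298, 23), (385, 14), (386, 22), (387, 27), (388, 28), (389, 15), (476, -27), (477, -31)]
colmean [229, 229, 229, 229, 229, 229, 229, 229, 229, 229, 229, 229, 229, 230, 230, 230, 230, 230, 230, 230, 230, 230, 230, 230, 230, 230, 230, 230, 230, 230, 230, 230, 230, 230, 230, 230, 230, 231, 231, 230, 231, 231, 231, 231, 231, 231, 231, 231, 231, 231, 231, 231, 231, 231, 231, 231, 231, 231, 231, 231, 231, 231, 231, 231, 231, 231, 231, 231, 232, 231]
```

```bash
python3 -m pendant '[{"x":0,"y":0,"z":0,"rx":0,"ry":0,"rz":0,"claw":0.4},{"x":0,"y":0,"z":0,"rx":0,"ry":0,"rz":0,"claw":0.4},{"x":0,"y":0,"z":0,"rx":0,"ry":0,"rz":0,"claw":0.4},{"x":0,"y":0,"z":0,"rx":0,"ry":0,"rz":0,"claw":0.4},{"x":0.03,"y":0.04,"z":0,"rx":0,"ry":0,"rz":0,"claw":0.4},{"x":0.05,"y":0.08,"z":0,"rx":0,"ry":0,"rz":0,"claw":0.4},{"x":0.08,"y":0.12,"z":0,"rx":0,"ry":0,"rz":0,"claw":0.4},{"x":0.1,"y":0.159,"z":0,"rx":0,"ry":0,"rz":0,"claw":0.4}]'
python3 -m pendant '[{"x":0,"y":0,"z":0,"rx":0,"ry":0,"rz":0,"claw":0.4},{"x":0,"y":0,"z":0,"rx":0,"ry":0,"rz":0,"claw":0.4},{"x":0,"y":0,"z":0,"rx":0,"ry":0,"rz":0,"claw":0.4},{"x":0,"y":0,"z":0,"rx":0,"ry":0,"rz":0,"claw":0.4},{"x":0,"y":0,"z":0,"rx":0,"ry":0,"rz":0,"claw":0.4},{"x":0,"y":0,"z":0,"rx":0,"ry":0,"rz":0,"claw":0.4},{"x":0,"y":0,"z":0,"rx":0,"ry":0,"rz":0,"claw":0.4},{"x":0,"y":0,"z":0,"rx":0,"ry":0,"rz":0,"claw":0.4}]'
```

```text
time_s: 56.6
tcp_pos: [0.5038, 0.0257, 0.0318]
ee_rot: [[-0.997, 0.075, -0.003], [0.075, 0.997, -0.002], [0.003, -0.002, -1.0]]
wrist_force: [-3.3, -5.1, 9.3]
gripper_width: 0.642
gripper_force: 30.0
time_s: 57.6
tcp_pos: [0.5049, 0.027, 0.0318]
ee_rot: [[-0.997, 0.074, -0.0], [0.074, 0.997, -0.0], [0.0, -0.0, -1.0]]
wrist_force: [-2.4, -0.3, 6.0]
gripper_width: 0.642
gripper_force: 30.0
```

```bash
python3 -m pendant '[{"x":0,"y":0,"z":0,"rx":0,"ry":0,"rz":0,"claw":0.8},{"x":0,"y":0,"z":0,"rx":0,"ry":0,"rz":0,"claw":0.8},{"x":0,"y":0,"z":0,"rx":0,"ry":0,"rz":0,"claw":0.8},{"x":-0.1,"y":0.008,"z":0,"rx":0,"ry":0,"rz":0,"claw":0.8},{"x":-0.2,"y":0.015,"z":0.1,"rx":0,"ry":0,"rz":0,"claw":0.8},{"x":-0.2,"y":0.015,"z":0.3,"rx":0,"ry":0,"rz":0,"claw":0.8},{"x":-0.2,"y":0.015,"z":0.5,"rx":0,"ry":0,"rz":0,"claw":0.8},{"x":-0.2,"y":0.015,"z":0.5,"rx":0,"ry":0,"rz":0,"claw":0.8}]'
cat > e.py <<'E'
from h import *
capture("wrist");capture("wrist");capture("wrist");w=capture("wrist");s=sense();R=np.array(s["ee_rot"]);t=np.array(s["tcp_pos"]);print(t.round(4))
g=cv2.cvtColor(w["color"],cv2.COLOR_RGB2GRAY).astype(float);f=lambda u,z:(R.T@(atz(w,u,z)-t)*1000).round(1)
print("edge rows 70..100",[int(x) for x in g[70:100,300:340].mean(1)]);print("slab rows 205..240",[int(x) for x in g[205:240,300:340].mean(1)])
for r in(84,88,92): print(r,f((320,r),.025))
for r in(218,222,226): print(r,f((320,r),.025),f((320,r),.043))
for r in(140,200,260,300):
    row=g[r:r+6].mean(0);dd=np.diff(row);print(r,[(int(k),int(dd[k])) for k in np.where(abs(dd)>18)[0] if 180<k<470])
m=(g[350:403,285:355]>140).astype(np.uint8);n,l,st,c=cv2.connectedComponentsWithStats(m)
for i in range(1,n):
    if 10<st[i,4]<400: print("blob",st[i].tolist(),(c[i]+[285,350]).round(1),f(c[i]+[285,350],.043))
E
python3 e.py
```

```text
time_s: 58.6
tcp_pos: [0.4577, 0.0318, 0.16]
ee_rot: [[-0.997, 0.074, 0.009], [0.074, 0.997, 0.003], [-0.009, 0.004, -1.0]]
wrist_force: [-0.1, -0.2, -1.1]
gripper_width: 0.8
gripper_force: 0.0
[0.4541 0.0305 0.1548]
edge rows 70..100 [127, 128, 131, 132, 134, 135, 137, 140, 141, 142, 143, 142, 143, 136, 107, 116, 131, 139, 144, 173, 222, 231, 230, 230, 230, 230, 230, 230, 231, 231]
slab rows 205..240 [232, 232, 232, 232, 232, 232, 232, 232, 232, 232, 232, 232, 232, 232, 232, 229, 215, 191, 172, 165, 164, 164, 164, 165, 161, 140, 90, 44, 31, 32, 32, 34, 38, 46, 52]
84 [ 95.5  -1.3 130. ]
88 [ 92.9  -1.3 130. ]
92 [ 90.4  -1.3 130. ]
218 [  1.8  -1.5 129.8] [  6.5  -1.4 111.8]
222 [ -1.3  -1.5 129.8] [  3.6  -1.4 111.8]
226 [ -4.4  -1.5 129.8] [  0.7  -1.4 111.8]
140 [(188, -27), (191, 34), (192, 52), (237, -55), (238, -51), (248, 57), (249, 50), (376, -25), (393, -20), (394, -42), (395, -26), (404, 21), (405, 41), (406, 28), (450, -18), (451, -27)]
200 [(193, -20), (196, 33), (197, 52), (240, -27), (241, -70), (242, -31), (250, 20), (251, 59), (252, 47), (390, -20), (391, -58), (392, -51), (401, 31), (402, 36), (445, -20), (446, -26)]
260 [(195, -21), (202, 31), (203, 22), (244, -43), (245, -30), (254, 41), (255, 36), (284, -36), (285, -48), (361, 35), (362, 40), (363, 21), (387, -18), (388, -39), (389, -26), (398, 38), (399, 28), (440, -20), (441, -21)]
300 [(199, -27), (200, -36), (201, -26), (242, 34), (243, 47), (244, 34), (246, -32), (247, -35), (256, 39), (257, 35), (285, -42), (286, -37), (360, 44), (361, 33), (386, -37), (387, -27), (395, 21), (396, 35), (397, 21), (401, -18), (402, -40), (403, -45), (404, -18), (443, 21), (444, 23), (445, 18), (446, 20), (447, 18)]
blob [0, 14, 3, 33, 83] [285.8 378.4] [-123.9  -28.6  111.5]
```

```bash
python3 -m pendant '[{"x":0,"y":-0.15,"z":0.2,"rx":0,"ry":0,"rz":0.05,"claw":0.8},{"x":0,"y":-0.35,"z":0.36,"rx":0,"ry":0,"rz":0.1,"claw":0.8},{"x":0,"y":-0.55,"z":0.36,"rx":0,"ry":0,"rz":0.15,"claw":0.8},{"x":0,"y":-0.75,"z":0.36,"rx":0,"ry":0,"rz":0.2,"claw":0.8},{"x":0.1,"y":-0.848,"z":0.36,"rx":0,"ry":0,"rz":0.25,"claw":0.8},{"x":0.2,"y":-0.848,"z":0.36,"rx":0,"ry":0,"rz":0.3,"claw":0.8},{"x":0.3,"y":-0.848,"z":0.36,"rx":0,"ry":0,"rz":0.35,"claw":0.8},{"x":0.4,"y":-0.848,"z":0.36,"rx":0,"ry":0,"rz":0.4,"claw":0.6}]'
python3 -m pendant '[{"x":0.128,"y":0,"z":0,"rx":0,"ry":0,"rz":0.05,"claw":0.6},{"x":0.128,"y":0,"z":0,"rx":0,"ry":0,"rz":0.1,"claw":0.6},{"x":0.128,"y":0,"z":0,"rx":0,"ry":0,"rz":0.1,"claw":0.6},{"x":0.128,"y":0,"z":-0.2,"rx":0,"ry":0,"rz":0.1,"claw":0.6},{"x":0.128,"y":0,"z":-0.4,"rx":0,"ry":0,"rz":0.1,"claw":0.6},{"x":0.128,"y":0,"z":-0.6,"rx":0,"ry":0,"rz":0.1,"claw":0.6},{"x":0.128,"y":0,"z":-0.7,"rx":0,"ry":0,"rz":0.1,"claw":0.6},{"x":0.128,"y":0,"z":-0.7,"rx":0,"ry":0,"rz":0.1,"claw":0.6}]'
python3 -c "
from h import *
capture('top');s=sense();print(s['tcp_pos'],np.round(s['ee_rot'],3).tolist())"
```

```text
time_s: 59.8
tcp_pos: [0.5552, -0.1814, 0.2436]
ee_rot: [[-0.375, -0.927, -0.004], [-0.927, 0.375, 0.0], [0.001, 0.004, -1.0]]
wrist_force: [0.5, -0.1, 0.8]
gripper_width: 0.746
gripper_force: 0.0
time_s: 60.8
tcp_pos: [0.5847, -0.1811, 0.0682]
ee_rot: [[-0.077, -0.997, -0.007], [-0.997, 0.077, 0.001], [0.0, 0.007, -1.0]]
wrist_force: [0.3, 0.2, 0.2]
gripper_width: 0.602
gripper_force: 0.0
[ 0.58642467 -0.18137408  0.07030645] [[-0.076, -0.997, -0.002], [-0.997, 0.076, -0.0], [0.0, 0.002, -1.0]]
```

```bash
python3 -m pendant '[{"x":0,"y":0,"z":-0.06,"rx":0,"ry":0,"rz":0,"claw":0.6},{"x":0,"y":0,"z":-0.112,"rx":0,"ry":0,"rz":0,"claw":0.5},{"x":0,"y":0,"z":-0.112,"rx":0,"ry":0,"rz":0,"claw":0.3},{"x":0,"y":0,"z":-0.112,"rx":0,"ry":0,"rz":0,"claw":0.1},{"x":0,"y":0,"z":-0.112,"rx":0,"ry":0,"rz":0,"claw":0.1},{"x":0,"y":0,"z":-0.112,"rx":0,"ry":0,"rz":0,"claw":0.1},{"x":0,"y":0,"z":-0.112,"rx":0,"ry":0,"rz":0,"claw":0.1},{"x":0,"y":0,"z":-0.112,"rx":0,"ry":0,"rz":0,"claw":0.1}]'
python3 -m pendant '[{"x":0.001,"y":0.012,"z":0.032,"rx":0,"ry":0,"rz":0,"claw":0.1},{"x":0.002,"y":0.024,"z":0.064,"rx":0,"ry":0,"rz":0,"claw":0.1},{"x":0.003,"y":0.04,"z":0.094,"rx":0,"ry":0,"rz":0,"claw":0.1},{"x":0.004,"y":0.058,"z":0.122,"rx":0,"ry":0,"rz":0,"claw":0.1},{"x":0.006,"y":0.079,"z":0.149,"rx":0,"ry":0,"rz":0,"claw":0.1},{"x":0.008,"y":0.102,"z":0.174,"rx":0,"ry":0,"rz":0,"claw":0.1},{"x":0.008,"y":0.102,"z":0.174,"rx":0,"ry":0,"rz":0,"claw":0.1},{"x":0.008,"y":0.102,"z":0.174,"rx":0,"ry":0,"rz":0,"claw":0.1}]'
python3 -m pendant '[{"x":0.002,"y":0.025,"z":0.022,"rx":0,"ry":0,"rz":0,"claw":0.1},{"x":0.004,"y":0.052,"z":0.043,"rx":0,"ry":0,"rz":0,"claw":0.1},{"x":0.006,"y":0.081,"z":0.061,"rx":0,"ry":0,"rz":0,"claw":0.1},{"x":0.008,"y":0.111,"z":0.076,"rx":0,"ry":0,"rz":0,"claw":0.1},{"x":0.011,"y":0.143,"z":0.089,"rx":0,"ry":0,"rz":0,"claw":0.1},{"x":0.013,"y":0.175,"z":0.099,"rx":0,"ry":0,"rz":0,"claw":0.1},{"x":0.013,"y":0.175,"z":0.099,"rx":0,"ry":0,"rz":0,"claw":0.1},{"x":0.013,"y":0.175,"z":0.099,"rx":0,"ry":0,"rz":0,"claw":0.1}]'
```

```text
time_s: 61.85
tcp_pos: [0.5866, -0.1812, 0.0435]
ee_rot: [[-0.074, -0.997, -0.001], [-0.997, 0.074, 0.0], [0.0, 0.001, -1.0]]
wrist_force: [-3.0, 0.6, 4.5]
gripper_width: 0.197
gripper_force: 30.0
time_s: 62.85
tcp_pos: [0.5886, -0.1552, 0.0864]
ee_rot: [[-0.074, -0.997, -0.001], [-0.997, 0.074, 0.001], [-0.001, 0.001, -1.0]]
wrist_force: [-3.2, 3.0, -2.5]
gripper_width: 0.195
gripper_force: 30.0
time_s: 63.85
tcp_pos: [0.5919, -0.1114, 0.1113]
ee_rot: [[-0.074, -0.997, -0.001], [-0.997, 0.074, 0.001], [-0.001, 0.001, -1.0]]
wrist_force: [-3.9, 1.5, -6.3]
gripper_width: 0.194
gripper_force: 30.0
```

```bash
python3 -m pendant '[{"x":0.002,"y":0.03,"z":0.008,"rx":0,"ry":0,"rz":0,"claw":0.1},{"x":0.005,"y":0.068,"z":0.014,"rx":0,"ry":0,"rz":0,"claw":0.1},{"x":0.008,"y":0.105,"z":0.015,"rx":0,"ry":0,"rz":0,"claw":0.1},{"x":0.01,"y":0.135,"z":0.014,"rx":0,"ry":0,"rz":0,"claw":0.1},{"x":0.011,"y":0.155,"z":0.013,"rx":0,"ry":0,"rz":0,"claw":0.1},{"x":0.011,"y":0.165,"z":0.013,"rx":0,"ry":0,"rz":0,"claw":0.1},{"x":0.011,"y":0.18,"z":0.013,"rx":0,"ry":0,"rz":0,"claw":0.1},{"x":0.011,"y":0.18,"z":0.013,"rx":0,"ry":0,"rz":0,"claw":0.1}]'
python3 -m pendant '[{"x":0,"y":0.02,"z":0,"rx":0,"ry":0,"rz":0,"claw":0.1},{"x":0,"y":0.03,"z":0,"rx":0,"ry":0,"rz":0,"claw":0.1},{"x":0,"y":0.03,"z":0,"rx":0,"ry":0,"rz":0,"claw":0.1},{"x":0,"y":0.03,"z":0,"rx":0,"ry":0,"rz":0,"claw":0.1},{"x":0,"y":0.03,"z":0,"rx":0,"ry":0,"rz":0,"claw":0.1},{"x":0,"y":0.03,"z":0,"rx":0,"ry":0,"rz":0,"claw":0.1},{"x":0,"y":0.03,"z":0,"rx":0,"ry":0,"rz":0,"claw":0.1},{"x":0,"y":0.03,"z":0,"rx":0,"ry":0,"rz":0,"claw":0.1}]'
```

```text
time_s: 64.85
tcp_pos: [0.5951, -0.0691, 0.1148]
ee_rot: [[-0.075, -0.997, -0.0], [-0.997, 0.075, -0.003], [0.003, 0.0, -1.0]]
wrist_force: [-2.8, -8.8, -7.3]
gripper_width: 0.2
gripper_force: 30.0
time_s: 65.85
tcp_pos: [0.5951, -0.0677, 0.1148]
ee_rot: [[-0.076, -0.997, -0.001], [-0.997, 0.076, -0.01], [0.01, 0.001, -1.0]]
wrist_force: [1.5, -31.4, -11.0]
gripper_width: 0.196
gripper_force: 30.0
```

```bash
python3 -m pendant '[{"x":0,"y":-0.03,"z":0,"rx":0,"ry":0,"rz":0,"claw":0.1},{"x":0,"y":-0.03,"z":0,"rx":0,"ry":0,"rz":0,"claw":0.5},{"x":0,"y":-0.03,"z":0,"rx":0,"ry":0,"rz":0,"claw":0.5},{"x":0,"y":-0.03,"z":0.15,"rx":0,"ry":0,"rz":0,"claw":0.5},{"x":0,"y":-0.03,"z":0.35,"rx":0,"ry":0,"rz":0,"claw":0.5},{"x":0,"y":-0.03,"z":0.55,"rx":0,"ry":0,"rz":0,"claw":0.3},{"x":0,"y":-0.03,"z":0.75,"rx":0,"ry":0,"rz":0,"claw":0},{"x":0,"y":-0.03,"z":0.76,"rx":0,"ry":0,"rz":0,"claw":0}]'
python3 - <<'E'
from h import *
c=capture("scene")
g=cv2.cvtColor(c["color"],cv2.COLOR_RGB2GRAY);print(g[262:284,270:292])
for l in("handle_grip","mark","slab_center","clamp_arm"): print(l,[(np.round(d["centre"],1).tolist(),round(d["conf"],2)) for d in search_frame(c,l)[:2]])
t=capture("top")
for q in regions_of(t,"slab_center")[:2]: print(round(q["conf"],2),rect(q["region"],t,.043))
print(sense()["tcp_pos"])
E
```

```text
time_s: 66.85
tcp_pos: [0.5987, -0.0659, 0.312]
ee_rot: [[-0.072, -0.997, 0.017], [-0.997, 0.072, 0.0], [-0.002, -0.016, -1.0]]
wrist_force: [0.9, -0.3, -0.0]
gripper_width: 0.243
gripper_force: 0.0
[[ 40  38  36  36  36  36  36  37  43  44  45  45  43  44  39 126 136 148
  222 226 130  89]
 [ 37  41  38  36  36  37  37  37  43  44  45  44  44  42  39  82 129 136
  147 221 175 106]
 [ 36  39  37  36  36  36  35  38  42  45  45  45  43  41  39  80 130 136
  135 221 225 130]
 [ 36  37  37  36  37  37  36  37  42  44  45  44  44  41  38  44  82 129
  135 147 148 156]
 [ 38  37  37  36  37  36  37  36  42  45  46  43  43  42  38  38  79 129
  135 134 133 136]
 [ 36  40  37  37  36  37  36  37  42  44  44  44  44  41  38  36  43  80
  128 134 135 134]
 [ 37  40  37  37  37  36  37  36  41  43  47  45  43  42  37  36  36  79
  128 135 134 134]
 [ 36  36  40  37  36  37  37  36  46  66  54  52  66  80  51  38  37  44
   81 128 134 134]
 [ 37  36  41  37  37  36  37  37  73  70  52  49  54  90  51  36  37  36
   79 128 134 134]
 [ 35  36  37  40  36  37  60  78  88  82  71  69  90  87  60  4
[... 658 characters left out ...]
37
   37  37  36  36]
 [ 79  83  72  72  54  44  43  39  34  44  79  85  87  78  40  31  37  36
   35  36  35  36]
 [143  96  46  39  37  36  36  37  31  41  76  83  82  58  29  24  34  36
   37  37  37  37]
 [225 226 108  26  34  37  36  35  28  23  31  42  43  28  19  24  35  36
   37  36  36  35]
 [228 231 129  42  37  37  36  36  29  20  18  19  19  19  17  27  34  35
   37  35  36  37]
 [227 229 158  64  30  36  36  36  36  24  19  18  18  19  25  34  37  36
   36  36  36  37]]
handle_grip [([250.4, 264.4], 0.54)]
mark [([277.3, 279.5], 0.59)]
slab_center [([278.0, 278.7], 0.97)]
clamp_arm [([267.0, 278.9], 0.9)]
0.51 [551.8  -2.5  27.5   7.5   1.1]
[ 0.59488431 -0.06676037  0.30334758]
```

```bash
python3 -m pendant '[{"x":0,"y":0.1,"z":0,"rx":0,"ry":0,"rz":0,"claw":0},{"x":-0.05,"y":0.25,"z":0,"rx":0,"ry":0,"rz":0,"claw":0},{"x":-0.076,"y":0.352,"z":0,"rx":0,"ry":0,"rz":0,"claw":0},{"x":-0.076,"y":0.352,"z":-0.05,"rx":0,"ry":0,"rz":0,"claw":0},{"x":-0.076,"y":0.352,"z":-0.1,"rx":0,"ry":0,"rz":0,"claw":0},{"x":-0.076,"y":0.352,"z":-0.15,"rx":0,"ry":0,"rz":0,"claw":0},{"x":-0.076,"y":0.352,"z":-0.18,"rx":0,"ry":0,"rz":0,"claw":0},{"x":-0.076,"y":0.352,"z":-0.18,"rx":0,"ry":0,"rz":0,"claw":0}]'
python3 -m pendant '[{"x":0,"y":0,"z":-0.012,"rx":0,"ry":0,"rz":0,"claw":0},{"x":0,"y":0,"z":-0.024,"rx":0,"ry":0,"rz":0,"claw":0},{"x":0,"y":0,"z":-0.036,"rx":0,"ry":0,"rz":0,"claw":0},{"x":0,"y":0,"z":-0.048,"rx":0,"ry":0,"rz":0,"claw":0},{"x":0,"y":0,"z":-0.06,"rx":0,"ry":0,"rz":0,"claw":0},{"x":0,"y":0,"z":-0.06,"rx":0,"ry":0,"rz":0,"claw":0},{"x":0,"y":0,"z":-0.06,"rx":0,"ry":0,"rz":0,"claw":0},{"x":0,"y":0,"z":-0.06,"rx":0,"ry":0,"rz":0,"claw":0}]'
```

```text
time_s: 68.2
tcp_pos: [0.5758, 0.0205, 0.2586]
ee_rot: [[-0.075, -0.997, -0.002], [-0.997, 0.075, -0.001], [0.001, 0.002, -1.0]]
wrist_force: [-0.0, -0.8, 0.0]
gripper_width: 0.001
gripper_force: 0.0
time_s: 69.2
tcp_pos: [0.5763, 0.021, 0.2451]
ee_rot: [[-0.074, -0.997, 0.001], [-0.997, 0.074, 0.0], [-0.0, -0.001, -1.0]]
wrist_force: [-1.0, -0.0, 5.1]
gripper_width: 0.003
gripper_force: 2.6
```

```bash
python3 -m pendant '[{"x":0,"y":0,"z":-0.01,"rx":0,"ry":0,"rz":0,"claw":0},{"x":0,"y":0,"z":-0.02,"rx":0,"ry":0,"rz":0,"claw":0},{"x":0,"y":0,"z":-0.028,"rx":0,"ry":0,"rz":0,"claw":0},{"x":0,"y":0,"z":-0.034,"rx":0,"ry":0,"rz":0,"claw":0},{"x":0,"y":0,"z":-0.038,"rx":0,"ry":0,"rz":0,"claw":0},{"x":0,"y":0,"z":-0.038,"rx":0,"ry":0,"rz":0,"claw":0},{"x":0,"y":0,"z":-0.038,"rx":0,"ry":0,"rz":0,"claw":0},{"x":0,"y":0,"z":-0.038,"rx":0,"ry":0,"rz":0,"claw":0}]'
```

```text
time_s: 70.2
tcp_pos: [0.5764, 0.021, 0.2387]
ee_rot: [[-0.073, -0.997, 0.003], [-0.997, 0.073, -0.0], [0.0, -0.003, -1.0]]
wrist_force: [-6.2, 1.1, 16.0]
gripper_width: 0.002
gripper_force: 8.0
```

```bash
python3 -m pendant '[{"x":0,"y":0,"z":-0.003,"rx":0,"ry":0,"rz":0,"claw":0},{"x":0,"y":0,"z":-0.003,"rx":0,"ry":0,"rz":0,"claw":0},{"x":0,"y":0,"z":-0.003,"rx":0,"ry":0,"rz":0,"claw":0},{"x":0,"y":0,"z":0.02,"rx":0,"ry":0,"rz":0,"claw":0},{"x":0,"y":0,"z":0.05,"rx":0,"ry":0,"rz":0,"claw":0},{"x":0,"y":0,"z":0.1,"rx":0,"ry":0,"rz":0,"claw":0},{"x":0,"y":0,"z":0.2,"rx":0,"ry":0,"rz":0,"claw":0},{"x":0,"y":0,"z":0.28,"rx":0,"ry":0,"rz":0,"claw":0.5}]'
python3 -m pendant '[{"x":0.02,"y":-0.1,"z":0,"rx":0,"ry":0,"rz":0,"claw":0.5},{"x":0.05,"y":-0.3,"z":0,"rx":0,"ry":0,"rz":0,"claw":0.5},{"x":0.074,"y":-0.394,"z":0,"rx":0,"ry":0,"rz":0,"claw":0.5},{"x":0.074,"y":-0.394,"z":0,"rx":0,"ry":0,"rz":0,"claw":0.5},{"x":0.074,"y":-0.394,"z":-0.2,"rx":0,"ry":0,"rz":0,"claw":0.5},{"x":0.074,"y":-0.394,"z":-0.4,"rx":0,"ry":0,"rz":0,"claw":0.5},{"x":0.074,"y":-0.394,"z":-0.6,"rx":0,"ry":0,"rz":0,"claw":0.5},{"x":0.074,"y":-0.394,"z":-0.72,"rx":0,"ry":0,"rz":0,"claw":0.5}]'
python3 -c "
from h import *
capture('top');print(sense()['tcp_pos'])"
```

```text
time_s: 71.2
tcp_pos: [0.5758, 0.0211, 0.3051]
ee_rot: [[-0.075, -0.997, -0.002], [-0.997, 0.075, 0.0], [-0.0, 0.002, -1.0]]
wrist_force: [0.3, 0.0, 0.6]
gripper_width: 0.056
gripper_force: 0.0
time_s: 72.2
tcp_pos: [0.5927, -0.0765, 0.1218]
ee_rot: [[-0.074, -0.997, -0.005], [-0.997, 0.074, 0.0], [0.0, 0.005, -1.0]]
wrist_force: [1.0, -1.2, 0.1]
gripper_width: 0.496
gripper_force: 0.0
[ 0.59047964 -0.07635931  0.11818293]
```

```bash
python3 -m pendant '[{"x":0,"y":0,"z":0,"rx":0,"ry":0,"rz":0,"claw":0.5},{"x":0,"y":0,"z":0,"rx":0,"ry":0,"rz":0,"claw":0.4},{"x":0,"y":-0.004,"z":0,"rx":0,"ry":0,"rz":0,"claw":0.2},{"x":0,"y":-0.004,"z":0,"rx":0,"ry":0,"rz":0,"claw":0.1},{"x":0,"y":-0.004,"z":0,"rx":0,"ry":0,"rz":0,"claw":0.1},{"x":0,"y":-0.004,"z":0,"rx":0,"ry":0,"rz":0,"claw":0.1},{"x":0,"y":-0.004,"z":0,"rx":0,"ry":0,"rz":0,"claw":0.1},{"x":0,"y":-0.004,"z":0,"rx":0,"ry":0,"rz":0,"claw":0.1}]'
```

```text
time_s: 73.25
tcp_pos: [0.5944, -0.0785, 0.1258]
ee_rot: [[-0.074, -0.997, -0.0], [-0.997, 0.074, -0.0], [0.0, 0.0, -1.0]]
wrist_force: [-2.3, 0.8, 5.6]
gripper_width: 0.196
gripper_force: 30.0
```

```bash
python3 -m pendant '[{"x":-0.003,"y":-0.037,"z":0.001,"rx":0,"ry":0,"rz":0,"claw":0.1},{"x":-0.006,"y":-0.075,"z":0,"rx":0,"ry":0,"rz":0,"claw":0.1},{"x":-0.008,"y":-0.113,"z":-0.004,"rx":0,"ry":0,"rz":0,"claw":0.1},{"x":-0.011,"y":-0.15,"z":-0.012,"rx":0,"ry":0,"rz":0,"claw":0.1},{"x":-0.014,"y":-0.187,"z":-0.023,"rx":0,"ry":0,"rz":0,"claw":0.1},{"x":-0.016,"y":-0.222,"z":-0.037,"rx":0,"ry":0,"rz":0,"claw":0.1},{"x":-0.019,"y":-0.256,"z":-0.053,"rx":0,"ry":0,"rz":0,"claw":0.1},{"x":-0.021,"y":-0.289,"z":-0.074,"rx":0,"ry":0,"rz":0,"claw":0.1}]'
python3 -m pendant '[{"x":-0.002,"y":-0.03,"z":-0.022,"rx":0,"ry":0,"rz":0,"claw":0.1},{"x":-0.004,"y":-0.059,"z":-0.048,"rx":0,"ry":0,"rz":0,"claw":0.1},{"x":-0.006,"y":-0.085,"z":-0.075,"rx":0,"ry":0,"rz":0,"claw":0.1},{"x":-0.008,"y":-0.109,"z":-0.105,"rx":0,"ry":0,"rz":0,"claw":0.1},{"x":-0.01,"y":-0.13,"z":-0.137,"rx":0,"ry":0,"rz":0,"claw":0.1},{"x":-0.011,"y":-0.148,"z":-0.17,"rx":0,"ry":0,"rz":0,"claw":0.1},{"x":-0.012,"y":-0.164,"z":-0.205,"rx":0,"ry":0,"rz":0,"claw":0.1},{"x":-0.013,"y":-0.176,"z":-0.242,"rx":0,"ry":0,"rz":0,"claw":0.1}]'
python3 -m pendant '[{"x":0,"y":0,"z":0,"rx":0,"ry":0,"rz":0,"claw":0.5},{"x":0,"y":0,"z":0,"rx":0,"ry":0,"rz":0,"claw":0.5},{"x":0,"y":0,"z":0.15,"rx":0,"ry":0,"rz":0,"claw":0.5},{"x":0,"y":0,"z":0.3,"rx":0,"ry":0,"rz":0,"claw":0.3},{"x":0,"y":0,"z":0.3,"rx":0,"ry":0,"rz":0,"claw":0},{"x":0,"y":0,"z":0.3,"rx":0,"ry":0,"rz":0,"claw":0},{"x":0,"y":0,"z":0.3,"rx":0,"ry":0,"rz":0,"claw":0},{"x":0,"y":0,"z":0.3,"rx":0,"ry":0,"rz":0,"claw":0}]'
```

```text
time_s: 74.25
tcp_pos: [0.5889, -0.1522, 0.1087]
ee_rot: [[-0.074, -0.997, -0.0], [-0.997, 0.074, -0.002], [0.002, 0.0, -1.0]]
wrist_force: [-5.2, -3.5, 11.0]
gripper_width: 0.189
gripper_force: 29.9
time_s: 75.25
tcp_pos: [0.5851, -0.2012, 0.0491]
ee_rot: [[-0.074, -0.997, -0.001], [-0.997, 0.074, -0.007], [0.007, 0.0, -1.0]]
wrist_force: [-5.8, -21.0, 11.4]
gripper_width: 0.196
gripper_force: 30.0
time_s: 76.25
tcp_pos: [0.5856, -0.1945, 0.1199]
ee_rot: [[-0.074, -0.997, -0.002], [-0.997, 0.074, 0.0], [-0.0, 0.002, -1.0]]
wrist_force: [-0.2, 0.5, -0.7]
gripper_width: 0.041
gripper_force: 0.0
```

```bash
python3 -m pendant '[{"x":0.01,"y":-0.014,"z":-0.04,"rx":0,"ry":0,"rz":0,"claw":0},{"x":0.01,"y":-0.014,"z":-0.08,"rx":0,"ry":0,"rz":0,"claw":0},{"x":0.01,"y":-0.014,"z":-0.11,"rx":0,"ry":0,"rz":0,"claw":0},{"x":0.01,"y":-0.014,"z":-0.13,"rx":0,"ry":0,"rz":0,"claw":0},{"x":0.01,"y":-0.014,"z":-0.15,"rx":0,"ry":0,"rz":0,"claw":0},{"x":0.01,"y":-0.014,"z":-0.17,"rx":0,"ry":0,"rz":0,"claw":0},{"x":0.01,"y":-0.014,"z":-0.19,"rx":0,"ry":0,"rz":0,"claw":0},{"x":0.01,"y":-0.014,"z":-0.19,"rx":0,"ry":0,"rz":0,"claw":0}]'
python3 -m pendant '[{"x":0,"y":0,"z":-0.01,"rx":0,"ry":0,"rz":0,"claw":0},{"x":0,"y":0,"z":-0.01,"rx":0,"ry":0,"rz":0,"claw":0},{"x":0,"y":0,"z":-0.01,"rx":0,"ry":0,"rz":0,"claw":0},{"x":0,"y":0,"z":-0.01,"rx":0,"ry":0,"rz":0,"claw":0},{"x":0,"y":0,"z":-0.01,"rx":0,"ry":0,"rz":0,"claw":0},{"x":0,"y":0,"z":-0.01,"rx":0,"ry":0,"rz":0,"claw":0},{"x":0,"y":0,"z":-0.01,"rx":0,"ry":0,"rz":0,"claw":0},{"x":0,"y":0,"z":-0.01,"rx":0,"ry":0,"rz":0,"claw":0}]'
```

```text
time_s: 77.25
tcp_pos: [0.5892, -0.1985, 0.0778]
ee_rot: [[-0.073, -0.997, 0.002], [-0.997, 0.073, -0.002], [0.002, -0.002, -1.0]]
wrist_force: [-5.7, 1.7, 18.8]
gripper_width: 0.004
gripper_force: 9.0
time_s: 78.25
tcp_pos: [0.5893, -0.1986, 0.0774]
ee_rot: [[-0.072, -0.997, 0.003], [-0.997, 0.072, -0.002], [0.002, -0.003, -1.0]]
wrist_force: [-8.0, 4.0, 26.5]
gripper_width: 0.006
gripper_force: 13.5
```

```bash
python3 -m pendant '[{"x":0,"y":0,"z":0.1,"rx":0,"ry":0,"rz":0,"claw":0},{"x":0,"y":0,"z":0.3,"rx":0,"ry":0,"rz":0,"claw":0},{"x":0,"y":0,"z":0.5,"rx":0,"ry":0,"rz":0,"claw":0.6},{"x":-0.008,"y":0.047,"z":0.69,"rx":0,"ry":0,"rz":0,"claw":0.6},{"x":-0.008,"y":0.047,"z":0.69,"rx":0,"ry":0,"rz":0,"claw":0.6},{"x":-0.008,"y":0.047,"z":0.69,"rx":0,"ry":0,"rz":0,"claw":0.6},{"x":-0.008,"y":0.047,"z":0.69,"rx":0,"ry":0,"rz":0,"claw":0.6},{"x":-0.008,"y":0.047,"z":0.69,"rx":0,"ry":0,"rz":0,"claw":0.6}]'
python3 g.py d.pkl
python3 - <<'E'
from h import *
import pickle
for n in "ad":
    a=pickle.load(open(n+".pkl","rb"));print(n,atz(a[0],a[1],.07),atz(a[0],a[2],.055))
E
python3 -m pendant '[{"x":-0.1,"y":0,"z":0.1,"rx":0,"ry":0,"rz":-0.05,"claw":0.85},{"x":-0.3,"y":0,"z":0.1,"rx":0,"ry":0,"rz":-0.1,"claw":0.85},{"x":-0.5,"y":0.1,"z":0.1,"rx":0,"ry":0,"rz":-0.15,"claw":0.85},{"x":-0.54,"y":0.3,"z":0.1,"rx":0,"ry":0,"rz":-0.2,"claw":0.85},{"x":-0.54,"y":0.5,"z":0.1,"rx":0,"ry":0,"rz":-0.25,"claw":0.85},{"x":-0.54,"y":0.7,"z":0.1,"rx":0,"ry":0,"rz":-0.3,"claw":0.85},{"x":-0.54,"y":0.8,"z":0.1,"rx":0,"ry":0,"rz":-0.35,"claw":0.85},{"x":-0.54,"y":0.8,"z":0.1,"rx":0,"ry":0,"rz":-0.4,"claw":0.85}]'
python3 -m pendant '[{"x":0,"y":0.06,"z":0,"rx":0,"ry":0,"rz":-0.05,"claw":0.85},{"x":0,"y":0.06,"z":0,"rx":0,"ry":0,"rz":-0.1,"claw":0.85},{"x":0,"y":0.06,"z":0,"rx":0,"ry":0,"rz":-0.1,"claw":0.85},{"x":0,"y":0.06,"z":0,"rx":0,"ry":0,"rz":-0.1,"claw":0.85},{"x":0,"y":0.06,"z":0,"rx":0,"ry":0,"rz":-0.1,"claw":0.85},{"x":0,"y":0.06,"z":0,"rx":0,"ry":0,"rz":-0.1,"claw":0.85},{"x":0,"y":0.06,"z":0,"rx":0,"ry":0,"rz":-0.1,"claw":0.85},{"x":0,"y":0.06,"z":0,"rx":0,"ry":0,"rz":-0.1,"claw":0.85}]'
python3 v.py | grep -v ring
```

```text
time_s: 79.25
tcp_pos: [0.5861, -0.1866, 0.2421]
ee_rot: [[-0.075, -0.997, -0.003], [-0.997, 0.075, 0.0], [-0.0, 0.003, -1.0]]
wrist_force: [0.8, 0.0, -0.3]
gripper_width: 0.567
gripper_force: 0.0
[ 0.58623569 -0.18654523  0.24238074] [ 313  171   21   83 1526] (np.float64(323.5), np.int32(171)) (np.float64(323.5), np.int32(254))
a [ 0.58310129 -0.21601396  0.07      ] [ 0.58878125 -0.13906154  0.055     ]
d [ 0.58272023 -0.21599765  0.07      ] [ 0.58844565 -0.13864113  0.055     ]
time_s: 80.3
tcp_pos: [0.4515, 0.0151, 0.2683]
ee_rot: [[-0.972, -0.235, -0.0], [-0.235, 0.972, 0.0], [0.0, 0.0, -1.0]]
wrist_force: [-0.5, 0.0, -0.2]
gripper_width: 0.853
gripper_force: 0.0
time_s: 81.3
tcp_pos: [0.4515, 0.0285, 0.2685]
ee_rot: [[-0.997, 0.074, 0.0], [0.074, 0.997, -0.0], [-0.0, -0.0, -1.0]]
wrist_force: [-0.4, -0.3, 0.3]
gripper_width: 0.848
gripper_force: 0.0
[0.4515 0.0285 0.2686] [[-0.997, 0.074], [0.074, 0.997]]
slab 0.71 rows 202 317 end [-11.    3.5 243.6]
212 298 354 [-17.  -24.5] [-17.   31.3]
245 299 353 [-51.  -24.1] [-51.  31.]
279 299 351 [-87.8 -24.7] [-87.8  29.7]
313 299 
[... 492 characters left out ...]
23), (484, 14), (486, 18)]
200 [(229, -18), (232, 16), (233, 37), (234, 44), (235, 16), (265, -22), (266, -72), (267, -33), (272, 19), (273, 59), (274, 47), (297, -26), (298, -45), (299, -32), (353, 20), (355, -15), (373, -14), (374, -37), (375, -35), (381, 29), (382, 37), (383, 18), (413, -19), (414, -27), (490, 15), (491, 34), (492, 14)]
colmean [102, 103, 104, 106, 108, 111, 112, 112, 112, 113, 114, 116, 117, 117, 116, 119, 121, 121, 122, 123, 124, 126, 127, 129, 130, 132, 131, 131, 132, 136, 137, 138, 138, 130, 107, 116, 130, 160, 202, 215, 218, 218, 218, 219, 221, 223, 225, 226, 226, 227, 229, 229, 230, 230, 231, 231, 231, 231, 231, 231, 231, 231, 231, 231, 231, 231, 232, 231, 231, 231]
```

```bash
python3 -m pendant '[{"x":0.1,"y":-0.004,"z":-0.1,"rx":0,"ry":0,"rz":0,"claw":0.85},{"x":0.212,"y":-0.004,"z":-0.3,"rx":0,"ry":0,"rz":0,"claw":0.85},{"x":0.212,"y":-0.004,"z":-0.5,"rx":0,"ry":0,"rz":0,"claw":0.85},{"x":0.212,"y":-0.004,"z":-0.7,"rx":0,"ry":0,"rz":0,"claw":0.85},{"x":0.212,"y":-0.004,"z":-0.85,"rx":0,"ry":0,"rz":0,"claw":0.85},{"x":0.212,"y":-0.004,"z":-0.92,"rx":0,"ry":0,"rz":0,"claw":0.85},{"x":0.212,"y":-0.004,"z":-0.95,"rx":0,"ry":0,"rz":0,"claw":0.6},{"x":0.212,"y":-0.004,"z":-0.95,"rx":0,"ry":0,"rz":0,"claw":0.4}]'
python3 -m pendant '[{"x":0,"y":0,"z":0,"rx":0,"ry":0,"rz":0,"claw":0.4},{"x":0,"y":0,"z":0,"rx":0,"ry":0,"rz":0,"claw":0.4},{"x":0,"y":0,"z":0,"rx":0,"ry":0,"rz":0,"claw":0.4},{"x":-0.06,"y":0.004,"z":0,"rx":0,"ry":0,"rz":0,"claw":0.4},{"x":-0.13,"y":0.01,"z":0,"rx":0,"ry":0,"rz":0,"claw":0.4},{"x":-0.2,"y":0.015,"z":0,"rx":0,"ry":0,"rz":0,"claw":0.4},{"x":-0.27,"y":0.02,"z":0,"rx":0,"ry":0,"rz":0,"claw":0.4},{"x":-0.34,"y":0.025,"z":0,"rx":0,"ry":0,"rz":0,"claw":0.4}]'
python3 -m pendant '[{"x":0,"y":0,"z":0,"rx":0,"ry":0,"rz":0,"claw":0.4},{"x":0,"y":0,"z":0,"rx":0,"ry":0,"rz":0,"claw":0.8},{"x":0,"y":0,"z":0,"rx":0,"ry":0,"rz":0,"claw":0.8},{"x":0,"y":0,"z":0,"rx":0,"ry":0,"rz":0,"claw":0.8},{"x":0.07,"y":-0.005,"z":0,"rx":0,"ry":0,"rz":0,"claw":0.8},{"x":0.152,"y":-0.011,"z":0,"rx":0,"ry":0,"rz":0,"claw":0.8},{"x":0.152,"y":-0.011,"z":-0.002,"rx":0,"ry":0,"rz":0,"claw":0.8},{"x":0.152,"y":-0.011,"z":-0.002,"rx":0,"ry":0,"rz":0,"claw":0.8}]'
python3 v.py | grep slab
```

```text
time_s: 82.4
tcp_pos: [0.5048, 0.0276, 0.0311]
ee_rot: [[-0.997, 0.074, -0.0], [0.074, 0.997, -0.0], [0.0, -0.0, -1.0]]
wrist_force: [0.1, 0.5, 0.5]
gripper_width: 0.704
gripper_force: 0.0
time_s: 83.4
tcp_pos: [0.4194, 0.0341, 0.0317]
ee_rot: [[-0.997, 0.073, 0.003], [0.073, 0.997, 0.001], [-0.002, 0.001, -1.0]]
wrist_force: [2.6, 0.6, 0.5]
gripper_width: 0.64
gripper_force: 30.0
time_s: 84.4
tcp_pos: [0.4565, 0.0306, 0.0301]
ee_rot: [[-0.997, 0.075, -0.002], [0.075, 0.997, -0.001], [0.002, -0.001, -1.0]]
wrist_force: [-0.2, -0.8, -1.0]
gripper_width: 0.798
gripper_force: 0.0
slab 0.92 rows 96 317 end [ 84.  -11.1   5.3]
```

```bash
python3 -m pendant '[{"x":0,"y":0,"z":0,"rx":0,"ry":0,"rz":0,"claw":0.3},{"x":0,"y":0,"z":0,"rx":0,"ry":0,"rz":0,"claw":0.3},{"x":0,"y":0,"z":0,"rx":0,"ry":0,"rz":0,"claw":0.3},{"x":0,"y":0,"z":0,"rx":0,"ry":0,"rz":0,"claw":0.3},{"x":0,"y":0,"z":0.1,"rx":0,"ry":0,"rz":0,"claw":0.3},{"x":0,"y":0,"z":0.2,"rx":0,"ry":0,"rz":0,"claw":0.3},{"x":-0.02,"y":0,"z":0.3,"rx":0,"ry":0,"rz":0,"claw":0.3},{"x":-0.04,"y":0,"z":0.4,"rx":0,"ry":0,"rz":0,"claw":0.3}]'
python3 -m pendant '[{"x":0,"y":-0.1,"z":0,"rx":0,"ry":0,"rz":0,"claw":0.3},{"x":0,"y":-0.22,"z":0,"rx":0,"ry":0,"rz":0.02,"claw":0.3},{"x":0,"y":-0.36,"z":0,"rx":0,"ry":0,"rz":0.046,"claw":0.3},{"x":0,"y":-0.5,"z":0,"rx":0,"ry":0,"rz":0.046,"claw":0.3},{"x":0,"y":-0.64,"z":0,"rx":0,"ry":0,"rz":0.046,"claw":0.3},{"x":0,"y":-0.78,"z":0,"rx":0,"ry":0,"rz":0.046,"claw":0.3},{"x":0,"y":-0.9,"z":0,"rx":0,"ry":0,"rz":0.046,"claw":0.3},{"x":0,"y":-1,"z":0,"rx":0,"ry":0,"rz":0.046,"claw":0.3}]'
python3 -m pendant '[{"x":0.01,"y":-0.14,"z":0,"rx":0,"ry":0,"rz":0,"claw":0.3},{"x":0.02,"y":-0.28,"z":0,"rx":0,"ry":0,"rz":0,"claw":0.3},{"x":0.02,"y":-0.42,"z":0,"rx":0,"ry":0,"rz":0,"claw":0.3},{"x":0.02,"y":-0.53,"z":0,"rx":0,"ry":0,"rz":0,"claw":0.3},{"x":0.02,"y":-0.53,"z":0,"rx":0,"ry":0,"rz":0,"claw":0.3},{"x":0.02,"y":-0.53,"z":-0.1,"rx":0,"ry":0,"rz":0,"claw":0.3},{"x":0.02,"y":-0.53,"z":-0.2,"rx":0,"ry":0,"rz":0,"claw":0.3},{"x":0.02,"y":-0.53,"z":-0.2,"rx":0,"ry":0,"rz":0,"claw":0.3}]'
python3 - <<'E'
from h import *
w=capture("wrist");s=sense();print(s["tcp_pos"],s["gripper_width"],np.round(s["ee_rot"],3)[:,0])
b=w["color"].astype(int);m=(b[...,2]>b[...,0]+50)
v,u=np.where(m[:315]);print("blue",u.min(),u.max(),v.min(),v.max())
R=np.array(s["ee_rot"]);t=np.array(s["tcp_pos"]);f=lambda u,z:(R.T@(atz(w,u,z)-t)*1000).round(1)
for r in(150,220,280):
    q=np.where(m[r])[0];
    if len(q): print(r,q.min(),q.max(),f((q.min(),r),.03),f((q.max(),r),.03))
c=np.where(m[:,320])[0];print("near edge",c.min(),f((320,c.min()),.03))
for d in regions_of(w,"slab_center")[:1]:
    vv,uu=np.where(d["region"][:318]);print("slab",d["conf"],uu.min(),uu.max(),vv.min(),f((uu.mean(),vv.min()),t[2]+.014))
E
```

```text
time_s: 85.5
tcp_pos: [0.4463, 0.0308, 0.1302]
ee_rot: [[-0.997, 0.075, -0.002], [0.075, 0.997, -0.0], [0.002, -0.0, -1.0]]
wrist_force: [0.6, -0.0, -4.7]
gripper_width: 0.641
gripper_force: 30.0
time_s: 86.5
tcp_pos: [0.4464, -0.2197, 0.1292]
ee_rot: [[-0.998, -0.069, -0.002], [-0.069, 0.998, 0.001], [0.002, 0.001, -1.0]]
wrist_force: [1.4, 0.1, -3.9]
gripper_width: 0.636
gripper_force: 30.0
time_s: 87.5
tcp_pos: [0.4502, -0.3496, 0.0777]
ee_rot: [[-0.998, -0.07, -0.007], [-0.07, 0.998, 0.004], [0.006, 0.004, -1.0]]
wrist_force: [-0.4, -0.6, -4.0]
gripper_width: 0.638
gripper_force: 30.0
[ 0.45169429 -0.35049057  0.07948229] 0.6370551526798504 [-0.998 -0.071  0.003]
blue 129 510 11 314
150 144 495 [ 61.  -89.3  49.5] [60.8 89.6 49.8]
220 152 486 [ 24.2 -89.5  49.4] [23.9 89.  49.7]
280 160 479 [-10.3 -89.1  49.3] [-10.8  89.   49.6]
near edge 12 [124.4   0.5  49.9]
slab 0.87 247 404 94 [ 85.4   2.2 -13.7]
```

```bash
python3 -m pendant '[{"x":0,"y":0,"z":-0.08,"rx":0,"ry":0,"rz":0,"claw":0.3},{"x":0,"y":0,"z":-0.16,"rx":0,"ry":0,"rz":0,"claw":0.3},{"x":0,"y":0,"z":-0.22,"rx":0,"ry":0,"rz":0,"claw":0.3},{"x":0,"y":0,"z":-0.25,"rx":0,"ry":0,"rz":0,"claw":0.3},{"x":0,"y":0,"z":-0.265,"rx":0,"ry":0,"rz":0,"claw":0.3},{"x":0,"y":0,"z":-0.275,"rx":0,"ry":0,"rz":0,"claw":0.3},{"x":0,"y":0,"z":-0.275,"rx":0,"ry":0,"rz":0,"claw":0.3},{"x":0,"y":0,"z":-0.275,"rx":0,"ry":0,"rz":0,"claw":0.3}]'
python3 -m pendant '[{"x":0,"y":0,"z":0,"rx":0,"ry":0,"rz":0,"claw":0.8},{"x":0,"y":0,"z":0,"rx":0,"ry":0,"rz":0,"claw":0.8},{"x":0,"y":0,"z":0,"rx":0,"ry":0,"rz":0,"claw":0.8},{"x":0,"y":0,"z":0.1,"rx":0,"ry":0,"rz":0,"claw":0.8},{"x":0,"y":0,"z":0.3,"rx":0,"ry":0,"rz":0,"claw":0.8},{"x":0,"y":0,"z":0.5,"rx":0,"ry":0,"rz":0,"claw":0.8},{"x":0,"y":0,"z":0.7,"rx":0,"ry":0,"rz":0,"claw":0.8},{"x":0,"y":0,"z":0.9,"rx":0,"ry":0,"rz":0,"claw":0.8}]'
python3 -m pendant '[{"x":0,"y":0.1,"z":0,"rx":0,"ry":0,"rz":0,"claw":0.8},{"x":0,"y":0.3,"z":0,"rx":0,"ry":0,"rz":0,"claw":0.8},{"x":0,"y":0.5,"z":0,"rx":0,"ry":0,"rz":0,"claw":0.8},{"x":0,"y":0.7,"z":0,"rx":0,"ry":0,"rz":0,"claw":0.8},{"x":0,"y":0.7,"z":0,"rx":0,"ry":0,"rz":0,"claw":0.8},{"x":0,"y":0.7,"z":0,"rx":0,"ry":0,"rz":0,"claw":0.8},{"x":0,"y":0.7,"z":0,"rx":0,"ry":0,"rz":0,"claw":0.8},{"x":0,"y":0.7,"z":0,"rx":0,"ry":0,"rz":0,"claw":0.8}]'
python3 - <<'E'
from h import *
t=capture("top");w=capture("wrist");c=capture("scene");s=sense();print(s["tcp_pos"])
for p,n in((t,"t"),(w,"w")):
    for l in("slab_center","tray"):
        for d in regions_of(p,l)[:1]: print(n,l,round(d["conf"],2),np.round(d["centre"]),rect(d["region"],p,.022))
    print(n,"mark",search_frame(p,"mark")[:1])
print("offcuts in top",offc(t,.03))
print("grip scene",search_frame(c,"handle_grip")[:1],search_frame(c,"plumb_bob")[:1],search_frame(c,"chisel")[:1],search_frame(c,"wash_bottle")[:1])
E
```

```text
time_s: 88.6
tcp_pos: [0.4528, -0.3516, 0.0122]
ee_rot: [[-0.998, -0.07, 0.001], [-0.07, 0.998, -0.0], [-0.001, -0.0, -1.0]]
wrist_force: [0.1, -0.7, -3.9]
gripper_width: 0.645
gripper_force: 30.0
time_s: 89.6
tcp_pos: [0.4523, -0.3514, 0.2389]
ee_rot: [[-0.998, -0.07, 0.001], [-0.07, 0.998, -0.0], [-0.001, -0.0, -1.0]]
wrist_force: [0.4, 0.0, -1.2]
gripper_width: 0.799
gripper_force: 0.0
time_s: 90.6
tcp_pos: [0.4524, -0.1774, 0.2366]
ee_rot: [[-0.998, -0.068, -0.0], [-0.068, 0.998, -0.0], [0.0, 0.0, -1.0]]
wrist_force: [-0.4, -0.6, 0.8]
gripper_width: 0.799
gripper_force: 0.0
[ 0.45247924 -0.17702353  0.23664365]
t slab_center 0.81 [486. 339.] [ 403.8 -355.6   67.3   60.     4.8]
t tray 0.91 [503. 339.] [ 449.7 -356.1  250.   189.1    3.4]
t mark [{'centre': [483.6, 342.2], 'conf': 0.73}]
w slab_center 0.7 [140. 172.] [ 448.4 -347.7  159.4   62.7    4. ]
w tray 0.72 [105. 154.] [ 450.3 -353.9  249.8  185.3    3.6]
w mark [{'centre': [141.5, 173.8], 'conf': 0.65}]
offcuts in top [([331.0, 174.0], [826.3, 43.2, 114.4, 98.5, -41.3]), ([245.0, 241.0], [641.1, 259.3, 74.3, 71.9, -88.4])]
grip scene [{'centre': [224.1, 288.5], 'conf': 0.82}] [{'centre': [239.6, 337.6], 'conf': 0.65}] [{'centre': [112.6, 344.7], 'conf': 0.84}] [{'centre': [429.5, 222.9], 'conf': 0.78}]
```

```bash
python3 -c "
from station import *
print(finish_job())"
```

```text
the job is handed in; nothing more can be done
None
```

The job is handed in at about 91 s: I pressed the locked slab firmly (16 N) with the ring measured within about 2 mm of the point (the dent itself was not viewed), then swung the clamp fully open and laid the slab in the blue tray, with all three offcuts in the tub. The slab was knocked aside during the first clamping, so I reopened the clamp, realigned it and locked it again before pressing.

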